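# Clip a spectral lamp into its warm-up unit and start it at the guarded switch

### The arm

A 7-joint arm with a two-finger parallel gripper is mounted at the origin on a cart in front of the work surface, level with it; the furniture and walls round the work are solid. World frame = base frame: x ahead of the robot, y to its left, z up, the work surface at z = 0. Lengths are in m, angles in rad, forces in N, time in s.
With the tool pointing down it reaches from about 0.4 to 0.85 m from the base axis. Payload 4.5 kg.
Tool frame: the origin (TCP) lies at the very end of the fingers, on their centre line; the grasp point (between the pads) lies 19 mm behind it; z points along the fingers, x is the direction in which the jaws open and shut, and the axes are right-handed (so a half turn about z gives the same grasp; the last joint's range is limited). The gripper opens to 88 mm and grips with 3 to 60 N. Pads are 18 mm wide; open, the fingers measure 123 mm over their backs; the gripper's body (75 mm by 187 mm) begins 45 mm behind the grasp point.
Start: joints at [1.313, 0.689, -0.195, 1.565, 0.157, 0.902, -0.215], TCP at [0.18, -0.599, 0.239] pointing down, gripper open.
Joint ranges: [-3.01, 3.01], [-0.46, 2.08], [-1.47, 1.51], [0.13, 2.56], [-1, 4.14], [0.04, 2.09], [-2.66, 2.66]. Speed limits (rad/s): [2.57, 2.57, 3.14, 3.14, 3.14, 3.14, 3.14].

### API

Orientations are given as a unit quaternion [x, y, z, w].
In Python, from plant import * gives the robot as it stands.
- The arm moves only by the tool apply_moves, never from a script. Its argument "series" is a list of rows, each an object of numbers: "x", "y", "z": the shift along the tool's x, y, z in units of 80 cm (1.0 is 80 cm); "wx", "wy", "wz": the turn, a rotation vector about the tool's x, y, z in units of pi rad (1.0 is pi rad); "fingers": the opening, from -1 (shut) to 1 (fully open), so that 0 is half open. In form: [{"x": .., "y": .., "z": .., "wx": .., "wy": .., "wz": .., "fingers": ..}, ...]. A call has 1 to 8 rows; each row shifts and turns the pose as measured when the row begins, along the tool's axes as they then stand; what a row does not reach is not made up. A row lasts 1/8 s, in which the tool goes at most 62.5 mm and 10.7 degrees, less where a joint would pass 70% of its speed; a pose out of reach is approached as far as the arm can. A call with a number of a shift or a turn outside -1 to 1 is refused whole. A call with a gripper value outside its range is refused whole. The fingers move at their own pace and stop on an object; "force" is the grip in N (left out, the last holds). Time passes only in rows, so rows that do not move let the fingers close. It gives the time, the measured TCP pose, the force and the opening at its end, in the units of the state.
- get_state(): the state, without advancing time (a new reading comes with each control period).
- snapshot(name): name is "side" or "top" or "wrist"; returns (picture, depth): 384x512x3 uint8, red, green, blue; 384x512 float32, m along the optical axis (not along the pixel's ray), 0 where there is no reading.
- camera_model(name): a dict with "camera_matrix" (3x3 intrinsics, pixels), "world_from_camera" (4x4, takes a point from camera to world coordinates). Camera axes: x right, y up, looking along -z (the intrinsics and any distortion apply to the point x, -y, -z); pixel columns grow to the right and rows downward; lengths in m; the calibration is good to about 2 mm. A picture is of the moment at which its call begins: read the wrist's pose just before it. camera_model takes no time and is no camera call; for the wrist camera it gives the pose at the moment of the call.
- finish_job(): hands the job in, once; it reports no verdict.
The state is a dict: "clock": time; "q": joint angles; "qd": joint speeds; "joint_torque": joint torques, N m; "tool_pos": TCP position; "eef_rot": TCP orientation; "contact_force": force on the tool from outside, world axes, zero at the start; "moment": the same for the moment, N m; "opening": opening from 0.0 (shut) to 1.0 (fully open).
Only numpy, scipy, OpenCV 4.12 (cv2) and the standard library are available. Lean on these libraries where they do the work, as an engineer would, in place of code of your own. Each camera call takes 0.05 s, during which the arm holds its last target. There are 200 camera calls.

### The job

Push the spectral lamp, standing upright, into the spring clip on the low deck of the lamp warm-up unit (the clip is open to the unit's front) until it is fully home and the spring plunger grips it, and let go. Only then flip up the metal guard cover on the sloping panel until it stays up by itself, and press in the raised half of the rocker switch beneath it so that the switch goes over to on. Leave the cover up, the lamp standing in its clip, and the beaker, the flask and the tip box where they are.

Things in the scene. Friction and masses are not known exactly. Their poses are not given: they have to be found in the camera images.
- lamp_unit: Bench unit that warms up lamps, fixed, 275 wide, 136 deep, 151 mm high at the back. Origin on the worktop under mid-depth; x to its back, y to its left, z up; its front (-x) faces the robot, turned up to 0.2 rad. y -20 to +145 mm: white console, front edge 45 mm high at x -68 mm, whence a grey panel rises to the back at 38 degrees. y -130 to -20 mm: flat lamp deck, 28 mm high, x -68 to +62 mm.
- clip_home (a point): Where the middle of the lamp's foot belongs, on the deck (unit z 28 mm); axes as the unit's. Around it an aluminium U-shaped clip, 34 mm high, open upward and to the unit's front (-x): two cheeks 39 mm apart, from 26 mm in front of this point, and a back wall that stops the lamp at home. Pressed by the plunger, a homed lamp rests against the +y cheek, up to 3 mm off this point.
- clip_mouth (a point): Point on the deck 62 mm in front of clip_home (along the unit's -x), by the deck's front edge: a lamp standing here is clear of the clip. From here it goes straight along the unit's +x to clip_home, between flared cheek ends that begin 44 mm in front of clip_home, about 58 mm apart.
- plunger (a joint): Round-nosed spring plunger (12 mm across) in the clip's -y cheek, 24 mm above the deck, 9 mm in front of clip_home, m. 0 = fully out, 0.010 = right back. It gives way sideways as the lamp rides over it (about 5 mm when the lamp is 9 mm short of home; 2 to 5 N of push), then springs in again in front of the lamp; with the lamp home it stays about 2 mm back and grips it.
- lamp_center (a point): Centre of the loose lamp, half-way up its axis; z along the axis. Upright round lamp 140 mm tall, under 0.2 kg: black foot 35 mm across, 34 mm high; clear glass body 37 mm across from 44 to 89 mm up; glass neck 26 mm across from 102 mm to the top. Its top is 70 mm above this point: a hand from above grips it at the top of the body (about 20 mm above this point) or by the neck.
- cover_hinge (a point): Middle of the guard cover's hinge line, fixed to the unit (axes as the unit's): unit x +36, y +45, z 134 mm. The line runs along the unit's y at the cover's upper end, 6 mm off the panel. The panel slopes 38 degrees: its outward normal leans 38 degrees from vertical to the unit's front. On the panel 68 mm to +y of the cover's centre line are a meter and a knob, up to 17 mm high.
- cover_lip (a point): Grip point on the cover's lifting lip, moves with the cover. Cover: aluminium hood 70 wide, 92 long down the slope from the hinge, 29 mm high. From the middle of its lower edge the lip flares up 45 degrees from the hood's top: 28 mm wide (along the hinge), 4 mm thick, bead 7 mm, 32 mm long; this point is 20 mm along it, 110 mm from the hinge line. Pinch it across its 28 mm width from above.
- cover (a joint): Angle of the guard cover, rad: 0 = shut, grows as the lip swings up and back, 1.60 = fully open at its stop. Over-centre spring: let go below about 0.55 it snaps shut, beyond about 0.8 it goes on by itself to 1.60 and stays, square to the panel, so it leans toward the robot above the switch. 1 to 2 N at the lip moves it; a bump of about 1 N near its top shuts it again.
- rocker_pad (a point): Middle of the raised half of the rocker, moves with it; hidden by the shut cover. Black rocker 52 long, 34 mm wide, its middle 44 mm down the slope from the hinge line; raised half toward the robot. This point when off: 59 mm down the slope from the hinge line, 21 mm off the panel. Press with the tool tilted 20 to 45 degrees (pointing down and to the back): an upright one meets the cover.
- rocker (a joint): Angle of the rocker switch, rad: 0 = off (half nearer the robot raised), 0.34 = on (that half pressed in by about 5 mm). It clicks over at about 0.17 under about 5 N, and stays where it is, on or off.
- beaker_center (a point): Bystander: centre of a glass beaker, 77 mm wide, 92 mm tall, standing on the worktop.
- flask_center (a point): Bystander: centre (half-way up) of a conical flask, 82 mm wide, 128 mm tall, standing on the worktop.
- tips_center (a point): Bystander: centre of a pipette tip box, 86 x 118 x 77 mm, on the worktop right of the unit.
Mind the look-alikes: they are no part of the job. Of the things that look like the part that bears lamp_center, the larger one is meant.

How it is judged:
On the way, in this order (a step that is already met when the one before it is completed fails the run):
1. the lamp stands home in the clip, gripped by the plunger, and is let go (horizontal distance between lamp_center and clip_home below 0.006 m and z of lamp_center in the frame of clip_home below 0.075 m and angle between lamp_center's own z axis and vertical below 0.07 rad and value of joint plunger above 0.0007 m and contact force between the fingers and lamp below 0.05 N), for 0.2 s.
2. the guard cover stands fully up by itself, untouched by the robot (value of joint cover above 1.45 rad and contact force between each of the arm, the fingers and cover below 0.05 N), for 0.2 s.
3. the rocker switch is pressed over to on while the cover stands up (value of joint rocker above 0.28 rad and value of joint cover above 1.3 rad), for 0.1 s.
At the end, for the whole second after the job is handed in: The lamp stands upright (within 4 degrees) on the deck within 6 mm of its home point, at rest, with the plunger pushed back at least 0.7 mm by it; the guard cover stands open beyond 1.45 rad and the rocker switch is on (beyond 0.28 rad) (horizontal distance between lamp_center and clip_home below 0.006 m and z of lamp_center in the frame of clip_home below 0.075 m and angle between lamp_center's own z axis and vertical below 0.07 rad and value of joint plunger above 0.0007 m and linear speed of lamp below 0.02 m/s and value of joint cover above 1.45 rad and value of joint rocker above 0.28 rad); the robot touches nothing.
It fails at once if the lamp is tipped over (more than 40 degrees) (angle between lamp_center's own z axis and vertical above 0.7 rad).
It fails at once if the beaker, the flask or the tip box is shifted by more than 20 mm (distance of any of beaker_center, flask_center, tips_center from where it was at the start of the episode above 0.02 m).
It also fails if it takes over 64 s, if anything falls off the work surface, if the arm or the gripper's body presses on something with over 40 N, if the wrist force passes 120 N, or if a joint passes its speed limit or range.

## Working session

There is one attempt and no reset: what is moved stays moved. The work goes in short steps, Python scripts to look and compute and a tool call to move; the robot and the scene stay as the last step left them, time stands still between calls to the robot, and variables do not carry over. Pictures are saved under pics/ and viewed, about 8 in all and at most 12, crops included, and the job is handed in when it is done.

Besides the shell and the picture viewer there is one more tool, called after "Emit:" as name(argument=value, ...) on one line, values as JSON. apply_moves: Moves the arm, as the interface text tells. Its arguments: {"type":"object","properties":{"series":{"type":"array","items":{"type":"object","properties":{"x":{"type":"number"},"y":{"type":"number"},"z":{"type":"number"},"wx":{"type":"number"},"wy":{"type":"number"},"wz":{"type":"number"},"fingers":{"type":"number"}}}},"force":{"type":"number"}},"required":["series"]}

```bash
mkdir -p pics; ls; python3 - <<'E'
from plant import *
import numpy as np, cv2
s=get_state(); print(s)
for n in("side","top"):
    p,d=snapshot(n); cv2.imwrite(f"pics/{n}0.png",p[:,:,::-1]); np.save(f"pics/{n}0.npy",d)
    m=camera_model(n); print(n,m)
a=cv2.imread("pics/side0.png");b=cv2.imread("pics/top0.png")
cv2.imwrite("pics/side0x.png",cv2.resize(a,(800,600)));cv2.imwrite("pics/top0x.png",cv2.resize(b,(800,600)))
E
```

```text
pics
{'clock': 0.0, 'q': array([ 1.31277808,  0.6899828 , -0.19450138,  1.56636859,  0.1573066 ,
        0.90246916, -0.21512177]), 'qd': array([ 0.00196898, -0.00074762,  0.00153653,  0.00034759,  0.00024237,
       -0.00143553, -0.00254294]), 'joint_torque': array([ 3.50812988e-04, -5.27556968e+01, -1.26655776e+00, -1.53426594e+01,
       -5.24457183e-02,  6.69042289e-03,  1.92358975e-04]), 'tool_pos': array([ 0.17957041, -0.59798207,  0.2379039 ]), 'eef_rot': array([ 8.02418366e-01, -5.96761194e-01, -7.77352456e-04, -4.88663039e-04]), 'contact_force': array([ 0.0623829 ,  0.60586312, -0.25408043]), 'moment': array([ 0.02817863, -0.02675516, -0.0134425 ]), 'opening': 1.0026314848050712}
side {'camera_matrix': array([[448.35235166,   0.        , 258.96824688],
       [  0.        , 448.35235166, 187.6208991 ],
       [  0.        ,   0.        ,   1.        ]]), 'world_from_camera': array([[-8.87747071e-01,  1.82528113e-01, -4.22597474e-01,
        -4.49436566e-02],
       [-4.60331180e-01, -3.50838552e-01,  8.15479929e-01,
         1.02333964e+00],
       [ 5.84526826e-04,  9.18474713e-01,  3.95479279e-01,
         6.05654162e-01],
       [ 0.00000000e+00,  0.00000000e+00,  0.00000000e+00,
         1.00000000e+00]])}
top {'camera_matrix': array([[357.02271243,   0.        , 255.55131719],
       [  0.        , 357.02271243, 187.19836248],
       [  0.        ,   0.        ,   1.        ]]), 'world_from_camera': array([[ 0.00757012,  0.9890668 , -0.14727372,  0.35416882],
       [-0.99994906,  0.0065041 , -0.00771856, -0.0302755 ],
       [-0.00667629,  0.14732465,  0.98906566,  1.29839762],
       [ 0.        ,  0.        ,  0.        ,  1.        ]])}
```

View pics/top0x.png

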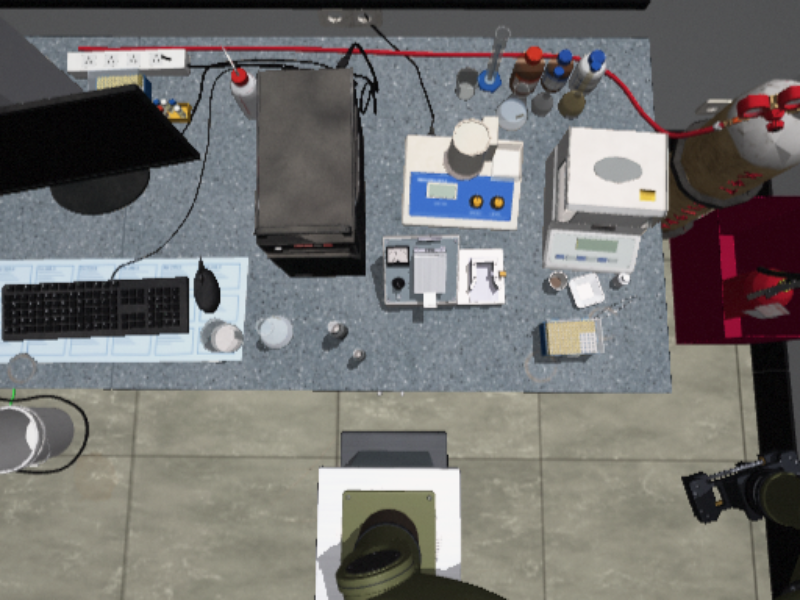

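View pics/side0x.png

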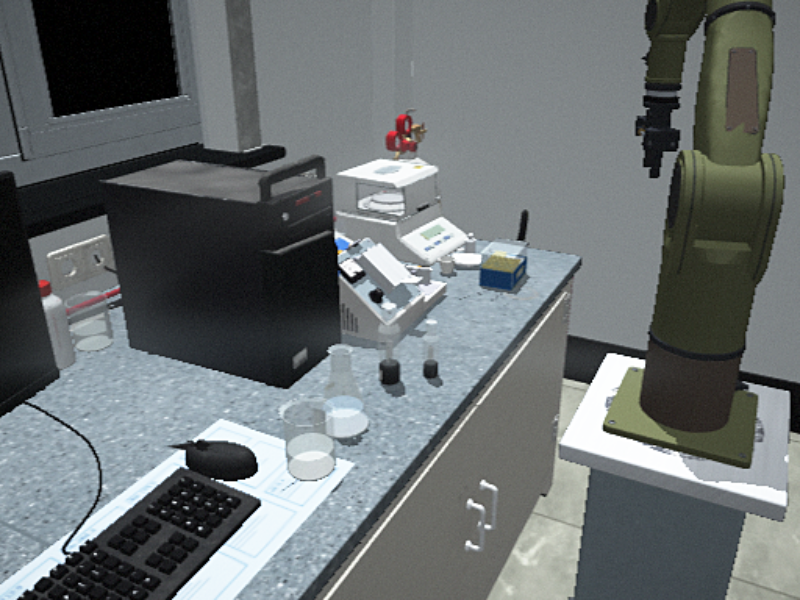

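The top view (800x600) shows the unit at about (383–507, 236–308), with the cover lip at (430,300) and the clip at (484,278). The larger lamp is at (337,328) and its smaller look-alike at (357,356). The flask is at (275,332), the beaker at (222,338) and the tip box at (572,338). The side view agrees: the large lamp's foot is at (390,372).

```bash
cat > h.py <<'E'
from plant import *
import numpy as np, cv2
from scipy.spatial.transform import Rotation as R
def deproj(m,d,u,v):
    K=m["camera_matrix"];T=m["world_from_camera"]
    z=d; p=np.stack([(u-K[0,2])/K[0,0]*z,-(v-K[1,2])/K[1,1]*z,-z],-1)
    return p@T[:3,:3].T+T[:3,3]
def cloud(m,d):
    v,u=np.mgrid[0:d.shape[0],0:d.shape[1]]
    return deproj(m,d,u.astype(float),v.astype(float))
def proj(m,P):
    T=m["world_from_camera"];K=m["camera_matrix"]
    c=(np.atleast_2d(P)-T[:3,3])@T[:3,:3]
    return np.stack([K[0,0]*c[:,0]/-c[:,2]+K[0,2],K[1,1]*-c[:,1]/-c[:,2]+K[1,2]],-1)
def snap(n,tag):
    m=camera_model(n);p,d=snapshot(n)
    cv2.imwrite(f"pics/{tag}.png",p[:,:,::-1]);np.savez(f"pics/{tag}.npz",d=d,K=m["camera_matrix"],T=m["world_from_camera"]);return m,p,d
def load(tag):
    z=np.load(f"pics/{tag}.npz");return {"camera_matrix":z["K"],"world_from_camera":z["T"]},z["d"]
E
python3 - <<'E'
from h import *
np.set_printoptions(precision=4,suppress=True)
m=camera_model("top");d=np.load("pics/top0.npy");C=cloud(m,d)
def at(u,v,r=3):
    u=int(u*.64);v=int(v*.64);w=C[v-r:v+r+1,u-r:u+r+1].reshape(-1,3);i=w[:,2].argsort();return w[i[len(i)//2]],w[i[-1]]
for n,u,v in[("lamp",337,326),("small",357,356),("deckpt",468,290),("lip",430,300),("clip",484,278),("flask",275,332),("beak",222,338),("tips",572,338),("table",540,300),("consFL",384,303),("deckFR",504,302),("BR",504,252)]: print(n,*at(u,v))
# side
ms=camera_model("side");ds=np.load("pics/side0.npy");S=cloud(ms,ds)
for n,u,v in[("lampfoot",390,372),("smallfoot",431,369)]:
    print(n,S[int(v*.64),int(u*.64)])
# deck plane points
M=(abs(C[...,2]-.028)<.004)&(C[...,0]>.4)&(C[...,0]<.75)&(C[...,1]>-.35)&(C[...,1]<0)
print(M.sum()); 
P=C[M]; 
r=cv2.minAreaRect((P[:,:2]*1000).astype(np.float32));print(r)
M=(C[...,2]>.02)&(C[...,2]<.17)&(C[...,0]>.45)&(C[...,0]<.68)&(C[...,1]>-.28)&(C[...,1]<.06)
img=(M*255).astype(np.uint8)
P=C[M];print(M.sum(),cv2.minAreaRect((P[:,:2]*1000).astype(np.float32)))
E
```

```text
lamp [0.4608 0.1105 0.1382] [0.4568 0.1161 0.1451]
small [0.4014 0.0609 0.0893] [0.4039 0.0729 0.1073]
deckpt [ 0.5412 -0.1728  0.0293] [ 0.5502 -0.1794  0.0647]
lip [ 0.5132 -0.0903  0.1005] [ 0.5056 -0.0866  0.106 ]
clip [ 0.5709 -0.2236  0.028 ] [ 0.5877 -0.2226  0.0364]
flask [0.4442 0.2493 0.0855] [0.4475 0.2494 0.1289]
beak [0.4366 0.3708 0.034 ] [0.4398 0.38   0.039 ]
tips [ 0.4291 -0.408   0.0771] [ 0.4388 -0.4064  0.0835]
table [ 0.5319 -0.3516  0.0001] [ 0.5313 -0.3541  0.0045]
consFL [0.5326 0.0293 0.0035] [0.5213 0.0057 0.061 ]
deckFR [ 0.52   -0.2741  0.0025] [ 0.5194 -0.254   0.0342]
BR [ 0.6545 -0.2769  0.0027] [ 0.6364 -0.2493  0.0322]
lampfoot [0.4472 0.1299 0.0239]
smallfoot [0.3953 0.0814 0.019 ]
721
((543.2470092773438, -263.3946838378906), (270.30035400390625, 183.759765625), 65.28559875488281)
3208 ((575.7924194335938, -100.99409484863281), (152.1448974609375, 320.2588195800781), 2.153369426727295)
```

```bash
cat >> h.py <<'E'
def goal(axis_x,tilt_z=(0,0,-1)):
    z=np.array(tilt_z,float);z/=np.linalg.norm(z);x=np.array(axis_x,float);x-=z*(x@z);x/=np.linalg.norm(x)
    return R.from_matrix(np.stack([x,np.cross(z,x),z],1))
def rel(pos,rot,s=None):
    "whole step to target, in move units, and min number of rows"
    s=s or get_state();r=R.from_quat(s["eef_rot"])
    t=r.inv().apply(np.array(pos)-s["tool_pos"])/.8; w=(r.inv()*rot).as_rotvec()/np.pi
    n=int(np.ceil(max(np.linalg.norm(t)*.8/.0625,np.linalg.norm(w)*180/10.7)))
    print("n",n,"xyz",np.round(t,4),"w",np.round(w,4),"| per row",np.round(t/n,4),np.round(w/n,4))
def tool(): 
    s=get_state();r=R.from_quat(s["eef_rot"]);print("t",round(s["clock"],2),"pos",np.round(s["tool_pos"],4),"x",np.round(r.as_matrix()[:,0],3),"z",np.round(r.as_matrix()[:,2],3),"F",np.round(s["contact_force"],1),"op",round(s["opening"],3))
E
python3 - <<'E'
from h import *
s=get_state();r=R.from_quat(s["eef_rot"]);T=camera_model("wrist")["world_from_camera"]
print("cam in tool",r.inv().apply(T[:3,3]-s["tool_pos"]),"\n",r.inv().as_matrix()@T[:3,:3],camera_model("wrist")["camera_matrix"])
tool()
for ax in((1,0,0),(-1,0,0)): rel([.45,-.03,.36],goal(ax))
d=np.load("pics/top0.npy");C=cloud(camera_model("top"),d)
for x0 in np.arange(.6,.85,.05):
    M=(C[...,0]>x0)&(C[...,0]<x0+.05)&(C[...,1]>-.26)&(C[...,1]<-.12);print(round(x0,2),C[M][:,2].max())
E
```

```text
cam in tool [-5.96657363e-05 -7.98526909e-02 -1.46736478e-01] 
 [[ 9.99998341e-01 -1.75184639e-03 -4.98628613e-04]
 [-1.82021489e-03 -9.51171681e-01 -3.08656962e-01]
 [ 6.64381687e-05  3.08657357e-01 -9.51173292e-01]] [[274.00856956   0.         259.09503646]
 [  0.         274.00856956 186.41239267]
 [  0.           0.           1.        ]]
t 0.1 pos [ 0.1796 -0.5981  0.238 ] x [ 0.288 -0.958 -0.002] z [-0.001  0.002 -1.   ] F [ 0.2 -0.  -0.2] op 1.004
n 11 xyz [-0.583  -0.528  -0.1516] w [-3.000e-04  5.000e-04 -4.071e-01] | per row [-0.053  -0.048  -0.0138] [-0.     0.    -0.037]
n 11 xyz [-0.583  -0.528  -0.1516] w [5.000e-04 3.000e-04 5.929e-01] | per row [-0.053  -0.048  -0.0138] [0.     0.     0.0539]
0.6 0.1518353186408452
0.65 0.1449981712036741
0.7 0.09029851869637029
0.75 0.25343061336107575
0.8 0.25288163185392487
```

Emit:
apply_moves(series=[{"x": 0, "y": 0, "z": -0.075, "fingers": 1}, {"x": -0.055, "y": -0.05, "z": -0.02}, {"x": -0.055, "y": -0.05, "z": -0.02}, {"x": -0.055, "y": -0.05, "z": -0.02}, {"x": -0.055, "y": -0.05, "z": -0.02}, {"x": -0.055, "y": -0.05}, {"x": -0.055, "y": -0.05}, {"x": -0.055, "y": -0.05}])

```text
schema error: expected keys x, y, z, wx, wy, wz, fingers
```

```bash
python3 - <<'E'
from h import *
tool()
rel([.5,-.03,.36],goal((1,0,0)))
E
```

```text
t 0.1 pos [ 0.1796 -0.5981  0.238 ] x [ 0.288 -0.958 -0.002] z [-0.001  0.002 -1.   ] F [ 0.2 -0.  -0.2] op 1.004
n 11 xyz [-0.565  -0.5879 -0.1517] w [-3.000e-04  5.000e-04 -4.071e-01] | per row [-0.0514 -0.0534 -0.0138] [-0.     0.    -0.037]
```

Emit:
apply_moves(series=[{"x": 0, "y": 0, "z": -0.075, "wx": 0, "wy": 0, "wz": 0, "fingers": 1}, {"x": -0.05, "y": -0.05, "z": -0.02, "wx": 0, "wy": 0, "wz": 0, "fingers": 1}, {"x": -0.05, "y": -0.05, "z": -0.02, "wx": 0, "wy": 0, "wz": 0, "fingers": 1}, {"x": -0.05, "y": -0.05, "z": -0.02, "wx": 0, "wy": 0, "wz": 0, "fingers": 1}, {"x": -0.05, "y": -0.05, "z": -0.02, "wx": 0, "wy": 0, "wz": 0, "fingers": 1}, {"x": -0.05, "y": -0.05, "z": 0, "wx": 0, "wy": 0, "wz": 0, "fingers": 1}, {"x": -0.05, "y": -0.05, "z": 0, "wx": 0, "wy": 0, "wz": 0, "fingers": 1}, {"x": -0.05, "y": -0.05, "z": 0, "wx": 0, "wy": 0, "wz": 0, "fingers": 1}])

```text
clock: 1.1
tool_pos: [0.3707, -0.2428, 0.3638]
eef_rot: [0.8, -0.601, -0.002, -0.001]
contact_force: [1.4, -0.1, 0.5]
opening: 1.002
```

```bash
python3 - <<'E'
from h import *
tool()
rel([.5,-.03,.36],goal((1,0,0)))
E
```

```text
t 1.1 pos [ 0.3707 -0.2428  0.3638] x [ 0.278 -0.96  -0.004] z [-0.001  0.004 -1.   ] F [ 1.4 -0.1  0.5] op 1.002
n 7 xyz [-0.2105 -0.2294  0.0056] w [-0.0008  0.0012 -0.4102] | per row [-0.0301 -0.0328  0.0008] [-0.0001  0.0002 -0.0586]
```

Emit:
apply_moves(series=[{"x": -0.042, "y": -0.046, "z": 0, "wx": 0, "wy": 0, "wz": -0.058, "fingers": 1}, {"x": -0.033, "y": -0.053, "z": 0, "wx": 0, "wy": 0, "wz": -0.058, "fingers": 1}, {"x": -0.023, "y": -0.058, "z": 0, "wx": 0, "wy": 0, "wz": -0.058, "fingers": 1}, {"x": -0.012, "y": -0.061, "z": 0, "wx": 0, "wy": 0, "wz": -0.058, "fingers": 1}, {"x": 0, "y": -0.0625, "z": 0, "wx": 0, "wy": 0, "wz": -0.058, "fingers": 1}, {"x": 0, "y": 0, "z": 0, "wx": 0, "wy": 0, "wz": -0.058, "fingers": 1}, {"x": 0, "y": 0, "z": 0, "wx": 0, "wy": 0, "wz": -0.058, "fingers": 1}, {"x": 0, "y": 0, "z": 0, "wx": 0, "wy": 0, "wz": -0.03, "fingers": 1}])

```text
clock: 2.1
tool_pos: [0.5016, -0.0152, 0.3628]
eef_rot: [0.998, 0.063, -0.002, -0.003]
contact_force: [-0.3, 0.2, -0.7]
opening: 1.002
```

```bash
python3 - <<'E'
from h import *
tool()
m,p,d=snap("wrist","w1")
cv2.imwrite("pics/w1x.png",cv2.resize(p[:,:,::-1],(800,600),interpolation=cv2.INTER_CUBIC))
tool()
E
```

```text
t 2.1 pos [ 0.5016 -0.0152  0.3628] x [ 0.992  0.125 -0.004] z [-0.004  0.006 -1.   ] F [-0.3  0.2 -0.7] op 1.002
t 2.15 pos [ 0.5015 -0.0155  0.3627] x [ 0.992  0.127 -0.004] z [-0.005  0.006 -1.   ] F [-0.6 -0.2 -0.4] op 1.001
```

View pics/w1x.png

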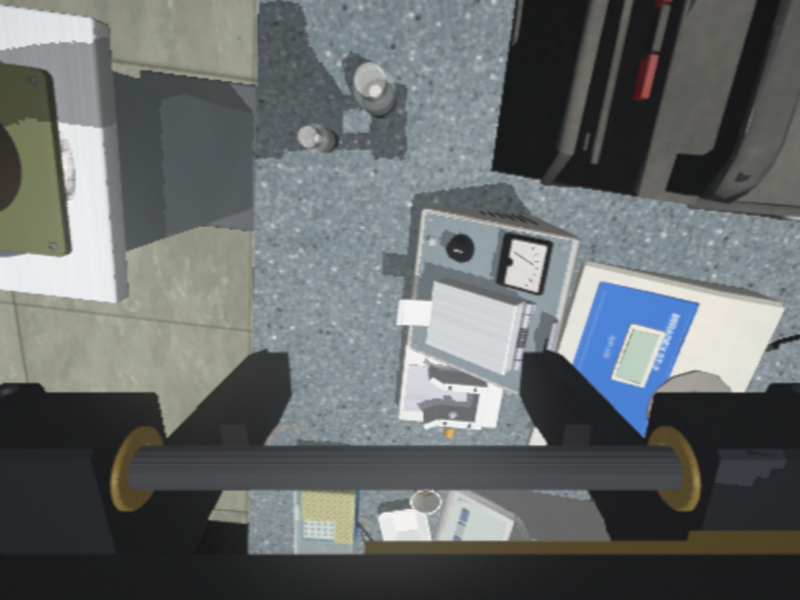

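The wrist view shows the lamp top at (370,80) and the small one at (313,137). The console's front-left corner is at (423,208), the lip at (410,312), the deck's front-right corner at (400,418) and the clip at (450,395). Next I fit the unit pose from the depth clouds of both views.

```bash
cat > fit.py <<'E'
from h import *
from scipy.optimize import minimize
np.set_printoptions(precision=4,suppress=True)
t38=np.tan(np.radians(38))
def model(ux,uy):
    h=np.zeros_like(ux)
    c=(uy>-.02)&(uy<.145)&(abs(ux)<.068);h[c]=(.045+(ux+.068)*t38)[c]
    k=(uy>-.13)&(uy<=-.02)&(ux>-.068)&(ux<.062);h[k]=.028
    skip=((uy>0)&(uy<.09)&(ux>-.11)&(ux<.05))|((uy>-.12)&(uy<-.03)&(ux>-.06)&(ux<.06))|((uy>.09)&(uy<.14))|(ux>.08)|(uy<-.16)
    return h,skip
def cost(p,P):
    c,s=np.cos(p[2]),np.sin(p[2]);q=P[:,:2]-p[:2];ux=c*q[:,0]+s*q[:,1];uy=-s*q[:,0]+c*q[:,1]
    h,k=model(ux,uy);r=np.minimum(abs(P[:,2]-h),.012);return r[~k].mean()
def fit(P,p0=(.585,-.1,-.03)):
    best=None
    for a in np.arange(-.2,.21,.04):
        r=minimize(cost,[p0[0],p0[1],a],args=(P,),method="Nelder-Mead",options=dict(initial_simplex=[[p0[0],p0[1],a],[p0[0]+.02,p0[1],a],[p0[0],p0[1]+.02,a],[p0[0],p0[1],a+.05]],xatol=1e-5,fatol=1e-7))
        if best is None or r.fun<best.fun: best=r
    return best
if __name__=="__main__":
    m,d=load("w1");A=cloud(m,d)[d>0];B=cloud(camera_model("top"),np.load("pics/top0.npy")).reshape(-1,3)
    sel=lambda P:P[(P[:,0]>.46)&(P[:,0]<.68)&(P[:,1]>-.27)&(P[:,1]<.09)&(P[:,2]<.2)]
    for n,P in(("w1",sel(A)),("top",sel(B))):
        r=fit(P);print(n,len(P),r.x,r.fun)
    for n,u,v,z in(("consFL",423,208,.045),("deckFR",400,418,.028),("deckBR",487,430,.028)):
        T=m["world_from_camera"];K=m["camera_matrix"];ray=T[:3,:3]@np.array([(u*.64-K[0,2])/K[0,0],-(v*.64-K[1,2])/K[1,1],-1]);print(n,T[:3,3]+ray*(z-T[2,3])/ray[2])
    # lamp
    for n,P in(("w1",A),("top",B)):
        L=P[(abs(P[:,0]-.456)<.04)&(abs(P[:,1]-.116)<.04)&(P[:,2]>.03)]
        for a,b in((.03,.05),(.05,.09),(.1,.136),(.136,.16)):
            q=L[(L[:,2]>a)&(L[:,2]<b)];print(n,a,len(q),q.mean(0) if len(q) else '',np.ptp(q,0) if len(q) else '')
E
python3 fit.py
```

```text
w1 21621 [ 0.5854 -0.1303  0.0275] 0.002846365917641299
top 5841 [ 0.5841 -0.1295  0.0355] 0.0031702508658233027
consFL [0.5164 0.0123 0.045 ]
deckFR [ 0.5253 -0.2614  0.028 ]
deckBR [ 0.6411 -0.2648  0.028 ]
w1 0.03 8 [0.4638 0.1021 0.0353] [0.0187 0.0099 0.0177]
w1 0.05 66 [0.4654 0.1037 0.071 ] [0.026  0.0225 0.0392]
w1 0.1 213 [0.4608 0.1096 0.1085] [0.0328 0.0334 0.0355]
w1 0.136 364 [0.4562 0.1159 0.1403] [0.024  0.0247 0.0068]
top 0.03 1 [0.4377 0.1104 0.0459] [0. 0. 0.]
top 0.05 16 [0.4466 0.1054 0.0678] [0.0281 0.0231 0.0358]
top 0.1 37 [0.4502 0.1117 0.1094] [0.0337 0.0296 0.0353]
top 0.136 44 [0.4543 0.1167 0.1402] [0.02   0.0226 0.0083]
```

```bash
cat > clip.py <<'E'
from h import *
import sys
np.set_printoptions(precision=4,suppress=True)
def clipimg(tag,p=(.585,-.130,.03),S=5,out=None):
    m,d=load(tag);img=cv2.imread(f"pics/{tag}.png")
    # ortho rectify picture at z=.062 (clip top), unit frame window x -70..70, y -130..-15 mm; each px = 1/S mm
    ux,uy=np.meshgrid(np.arange(-.075,.07,.001/S),np.arange(-.012,-.135,-.001/S),indexing="ij")
    ux=ux[::-1];uy=uy[::-1]   # rows: x up
    c,s=np.cos(p[2]),np.sin(p[2])
    W=np.stack([p[0]+c*ux-s*uy,p[1]+s*ux+c*uy,np.full_like(ux,.062)],-1)
    q=proj(m,W.reshape(-1,3)).reshape(ux.shape+(2,)).astype(np.float32)
    return cv2.remap(img,q[...,0],q[...,1],cv2.INTER_CUBIC)
if __name__=="__main__":
    tag=sys.argv[1]; p=(.585,-.130,.03)
    m,d=load(tag);P=cloud(m,d)[d>0];c,s=np.cos(p[2]),np.sin(p[2]);q=P[:,:2]-p[:2]
    U=np.stack([c*q[:,0]+s*q[:,1],-s*q[:,0]+c*q[:,1],P[:,2]],1)
    U=U[(U[:,0]>-.07)&(U[:,0]<.065)&(U[:,1]>-.14)&(U[:,1]<-.022)]
    for x0 in np.arange(-.07,.065,.006):
        row=""
        for y0 in np.arange(-.022,-.14,-.005):
            k=U[(U[:,0]>=x0)&(U[:,0]<x0+.006)&(U[:,1]<=y0)&(U[:,1]>y0-.005)]
            row+="%4d"%(1000*np.max(k[:,2])) if len(k) else "   ."
        print("%4d"%(x0*1000),row)
E
python3 clip.py w1
```

```text
-70   27  28  29  28  29  28  28  28  26  28  29  29  28  27  27  29  28  28  29  28  29  29   1   1
 -64    .  30  29  29  29  29  29  30  30  30  30  30  29  30  30  29  29  29  29  30  30  28   .   .
 -57    .  29  30  30  29  30  31  30  30  30  30  30  29  31  30  30  30  30  30  29  29  28   .   .
 -51    .   .  29  30  28  30  30  30  30  30  30  30  30  30  30  30  30  30  29  29  30  29   .   .
 -45    .   .  28  30  29  30  30  31  30  30  30  31  30  30  31  30  30  30  30  30  29  28   .   .
 -39    .   .   .  29  29  61  63  30  31  30  29  30  30  30  30  29  30  62  62  28  29  28   .   .
 -33    .   .   .  30  62  63  63   .   .  29  30  30  29  31  29  29  37  63  63  62   .   .   .   .
 -27    .   .   .   .  30  63  63  63   .   .  29  30  31  30  30  30  62  64  64   .   .   .   .   .
 -21    .   .   .   .  29  30  63  63  62   .   .  30  30  30  31  54  63  64  61   .   .   .   .   .
 -15    .   .   .   .  28  30  64  65   .   .   .   .  30  30  30  50  64  64   .   .   .   .   .   .
  -9    .   .   .   .   .  29  62  64  63   .   .  30  30  30  57  58  62  64  61
[... 544 characters left out ...]
   .   .   .   .  64  64  64  63  63  63  63  63  64  63  63  64   .   .   .   .   .   .
  32    .   .   .   .   .   .  62  64  64  62  63  63  62  62  63  63  62  63   .   .   .   .   .   .
  38    .   .   .   .   .   .   .   .  28  30   .  30   .  29  29   .  29   .   .  28   .   .   .   .
  44    .   .   .   .   .   .   .   .   .  29  30  30  29  30  29  30  30  29  30  30  29  28   .   .
  50    .   .   .   .   .   .   .   .   .  29  30  29  30  30  29  30  29  30  29  31  29  29   .   .
  56    .   .   .   .   .   .   .   .   .  28  29  29  29  29  29  30  29  29  29  29  29  29   .   .
  62    .   .   .   .   .   .   .   .   .   .   .  27  26   .  27   .  28   .   .  27   .   .   .   .
```

```bash
cat > edges.py <<'E'
from h import *
import sys
def unitpts(tag,p):
    m,d=load(tag) if tag!="top" else (camera_model("top"),np.load("pics/top0.npy"))
    P=cloud(m,d)[d>0];c,s=np.cos(p[2]),np.sin(p[2]);q=P[:,:2]-p[:2]
    return np.stack([c*q[:,0]+s*q[:,1],-s*q[:,0]+c*q[:,1],P[:,2]],1)*1000
def report(tag,p):
    U=unitpts(tag,p);H=U[(U[:,2]>59.5)&(U[:,2]<68)]
    def h(v,a,b): return " ".join(f"{k}:{n}" for k,n in zip(range(a,b),np.histogram(v,np.arange(a,b+1))[0]))
    print(tag)
    for r in((-24,-10),(4,18)):
        k=H[(H[:,0]>r[0])&(H[:,0]<r[1])];print("y-hist x",r,h(k[:,1],-120,-45))
    k=H[(H[:,1]>-92)&(H[:,1]<-72)];print("x back wall",h(k[:,0],12,45))
    k=H[(H[:,1]<-45)&(H[:,1]>-115)];print("x flare start",h(k[:,0],-48,-28))
    k=U[(U[:,2]>53)&(U[:,2]<60)&(U[:,1]<-112)&(U[:,1]>-130)];print("plunger body x",h(k[:,0],-16,12))
    k=U[(U[:,2]>25)&(U[:,2]<32)&(U[:,1]<-30)&(U[:,1]>-128)];print("deck front x",h(k[:,0],-74,-60), "deck z",np.median(k[:,2]))
    k=U[(U[:,2]>25)&(U[:,2]<32)&(U[:,0]<55)&(U[:,0]>-60)];print("deck right y",h(k[:,1],-136,-122))
if __name__=="__main__": report(sys.argv[1],tuple(map(float,sys.argv[2:5])))
E
python3 edges.py w1 .5854 -.1303 .0275
```

```text
w1
y-hist x (-24, -10) -120:0 -119:0 -118:0 -117:0 -116:0 -115:0 -114:0 -113:1 -112:0 -111:4 -110:2 -109:2 -108:7 -107:3 -106:4 -105:6 -104:4 -103:3 -102:0 -101:0 -100:0 -99:0 -98:0 -97:0 -96:0 -95:0 -94:0 -93:0 -92:0 -91:0 -90:0 -89:0 -88:0 -87:0 -86:0 -85:0 -84:0 -83:0 -82:0 -81:0 -80:0 -79:0 -78:0 -77:0 -76:0 -75:0 -74:0 -73:0 -72:0 -71:0 -70:0 -69:0 -68:0 -67:0 -66:0 -65:0 -64:0 -63:1 -62:3 -61:0 -60:7 -59:1 -58:5 -57:4 -56:5 -55:5 -54:5 -53:2 -52:0 -51:0 -50:0 -49:0 -48:0 -47:0 -46:0
y-hist x (4, 18) -120:0 -119:0 -118:0 -117:0 -116:0 -115:0 -114:0 -113:0 -112:1 -111:4 -110:2 -109:3 -108:5 -107:2 -106:2 -105:2 -104:9 -103:1 -102:4 -101:0 -100:0 -99:0 -98:0 -97:0 -96:0 -95:0 -94:0 -93:0 -92:0 -91:0 -90:0 -89:0 -88:0 -87:0 -86:0 -85:0 -84:0 -83:0 -82:0 -81:0 -80:0 -79:0 -78:0 -77:0 -76:0 -75:0 -74:0 -73:0 -72:0 -71:0 -70:0 -69:0 -68:0 -67:0 -66:0 -65:0 -64:0 -63:2 -62:4 -61:4 -60:4 -59:3 -58:3 -57:3 -56:4 -55:4 -54:6 -53:3 -52:0 -51:0 -50:0 -49:0 -48:0 -47:0 -46:0
x back wall 12:0 13:0 14:0 15:0 16:0 17:0 18:0 19:0 20:0 21:0 22:0 23:0 24:1 25:9 26:2 27:7 28:4 29:7 30:4 31:4 32:6 33:4 34:1 35:0 36:0 37:0 38:0 39:0 40:0 41:0 42:0 43:0 44:0
x flare start -48:0 -47:0 -46:0 -45:0 -44:0 -43:0 -42:0 -41:0 -40:0 -39:0 -38:0 -37:1 -36:4 -35:5 -34:2 -33:7 -32:1 -31:6 -30:3 -29:6
plunger body x -16:0 -15:0 -14:0 -13:0 -12:0 -11:0 -10:0 -9:0 -8:4 -7:4 -6:5 -5:3 -4:2 -3:3 -2:3 -1:2 0:3 1:1 2:3 3:2 4:0 5:0 6:0 7:0 8:0 9:0 10:0 11:0
deck front x -74:0 -73:0 -72:0 -71:0 -70:0 -69:0 -68:0 -67:20 -66:24 -65:22 -64:24 -63:20 -62:22 -61:23 deck z 29.06687990391807
deck right y -136:0 -135:0 -134:0 -133:0 -132:2 -131:3 -130:5 -129:8 -128:8 -127:7 -126:11 -125:5 -124:10 -123:4
```

```bash
python3 - <<'E'
from h import *
tool(); rel([.456,.116,.2],goal((1,.0275,0)))
E
```

```text
t 2.15 pos [ 0.5015 -0.0155  0.3627] x [ 0.992  0.127 -0.004] z [-0.005  0.006 -1.   ] F [-0.6 -0.2 -0.4] op 1.001
n 4 xyz [-0.0348 -0.1689  0.2045] w [-0.0019  0.0014  0.0317] | per row [-0.0087 -0.0422  0.0511] [-0.0005  0.0003  0.0079]
```

Emit:
apply_moves(series=[{"x": -0.009, "y": -0.045, "z": 0, "wx": -0.002, "wy": 0.001, "wz": 0.03, "fingers": 1}, {"x": -0.009, "y": -0.045, "z": 0.03, "wx": 0, "wy": 0, "wz": 0, "fingers": 1}, {"x": -0.009, "y": -0.045, "z": 0.05, "wx": 0, "wy": 0, "wz": 0, "fingers": 1}, {"x": -0.005, "y": -0.04, "z": 0.05, "wx": 0, "wy": 0, "wz": 0, "fingers": 1}, {"x": 0, "y": 0, "z": 0.05, "wx": 0, "wy": 0, "wz": 0, "fingers": 1}, {"x": 0, "y": 0, "z": 0, "wx": 0, "wy": 0, "wz": 0, "fingers": 1}])

```text
clock: 2.9
tool_pos: [0.4688, 0.1252, 0.2148]
eef_rot: [1.0, 0.008, 0.0, 0.0]
contact_force: [0.8, 0.0, 0.2]
opening: 1.002
```

```bash
python3 - <<'E'
from h import *
tool(); m,p,d=snap("wrist","w2")
P=cloud(m,d)[d>0]
L=P[(abs(P[:,0]-.456)<.03)&(abs(P[:,1]-.116)<.03)]
for a,b in((.03,.05),(.05,.09),(.1,.134),(.134,.16)):
    q=L[(L[:,2]>a)&(L[:,2]<b)]
    if len(q): print(a,len(q),q.mean(0),"min",q.min(0),"max",q.max(0))
rel([.456,.116,.061],goal((1,.0275,0)))
E
```

```text
t 2.9 pos [0.4688 0.1252 0.2148] x [1.    0.016 0.   ] z [ 0. -0. -1.] F [0.8 0.  0.2] op 1.002
0.03 68 [0.45742089 0.13046149 0.03560849] min [0.4414288  0.12214105 0.03013474] max [0.47320213 0.13451428 0.04967634]
0.05 258 [0.45806412 0.13137285 0.07134017] min [0.43855853 0.11912023 0.05033668] max [0.47435246 0.13485025 0.08980547]
0.1 520 [0.45734107 0.12538427 0.11140182] min [0.4394362  0.10598694 0.10005404] max [0.4727303  0.13355921 0.1339079 ]
0.134 641 [0.45613502 0.117478   0.14002956] min [0.44416083 0.10433611 0.13402615] max [0.46779448 0.12893881 0.14223899]
n 3 xyz [-0.0185  0.0128  0.1942] w [-0.0005 -0.0012 -0.0037] | per row [-0.0062  0.0043  0.0647] [-0.0002 -0.0004 -0.0012]
```

Emit:
apply_moves(series=[{"x": -0.0155, "y": 0.0106, "z": 0, "wx": 0, "wy": 0, "wz": -0.003, "fingers": 1}, {"x": 0, "y": 0, "z": 0, "wx": 0, "wy": 0, "wz": 0, "fingers": 1}, {"x": 0, "y": 0, "z": 0.05, "wx": 0, "wy": 0, "wz": 0, "fingers": 1}, {"x": 0, "y": 0, "z": 0.05, "wx": 0, "wy": 0, "wz": 0, "fingers": 1}, {"x": 0, "y": 0, "z": 0.05, "wx": 0, "wy": 0, "wz": 0, "fingers": 1}, {"x": 0, "y": 0, "z": 0, "wx": 0, "wy": 0, "wz": 0, "fingers": 1}])

```text
clock: 3.7
tool_pos: [0.4714, 0.1203, 0.1026]
eef_rot: [1.0, 0.007, 0.014, -0.005]
contact_force: [0.1, 0.3, 0.5]
opening: 0.999
```

```bash
python3 - <<'E'
from h import *
tool(); rel([.4565,.1167,.061],goal((1,.0275,0)))
E
```

```text
t 3.7 pos [0.4714 0.1203 0.1026] x [1.    0.014 0.028] z [ 0.027  0.009 -1.   ] F [0.1 0.3 0.5] op 0.999
n 1 xyz [-0.0202  0.0047  0.0514] w [-0.0028 -0.0088 -0.0041] | per row [-0.0202  0.0047  0.0514] [-0.0028 -0.0088 -0.0041]
```

Emit:
apply_moves(series=[{"x": -0.02, "y": 0.005, "z": 0, "wx": -0.003, "wy": -0.009, "wz": -0.004, "fingers": 1}, {"x": 0, "y": 0, "z": 0, "wx": 0, "wy": 0, "wz": 0, "fingers": 1}])

```text
clock: 3.95
tool_pos: [0.4568, 0.1165, 0.1051]
eef_rot: [1.0, 0.013, 0.001, -0.0]
contact_force: [-0.4, 0.4, -0.6]
opening: 0.998
```

```bash
python3 - <<'E'
from h import *
tool(); rel([.4565,.1167,.061],goal((1,.0275,0)));print(get_state()["q"])
E
```

```text
t 3.95 pos [0.4568 0.1165 0.1051] x [1.    0.027 0.003] z [ 0.003  0.    -1.   ] F [-0.4  0.4 -0.6] op 0.998
n 1 xyz [-0.0005 -0.0002  0.0551] w [-0.0001 -0.0009 -0.0003] | per row [-0.0005 -0.0002  0.0551] [-0.0001 -0.0009 -0.0003]
[-0.1214598   0.75326384 -0.36526356  2.13018231  0.72458997  0.37844452
 -1.05449851]
```

Emit:
apply_moves(series=[{"x": 0, "y": 0, "z": 0.02, "wx": 0, "wy": 0, "wz": 0, "fingers": 1}, {"x": 0, "y": 0, "z": 0.02, "wx": 0, "wy": 0, "wz": 0, "fingers": 1}, {"x": 0, "y": 0, "z": 0.018, "wx": 0, "wy": 0, "wz": 0, "fingers": 1}, {"x": 0, "y": 0, "z": 0, "wx": 0, "wy": 0, "wz": 0, "fingers": 1}])

```text
clock: 4.45
tool_pos: [0.4613, 0.1177, 0.0631]
eef_rot: [1.0, 0.012, 0.007, -0.003]
contact_force: [-1.0, -0.1, 0.5]
opening: 0.998
```

```bash
python3 - <<'E'
from h import *
tool(); rel([.4565,.1167,.061],goal((1,.0275,0)))
E
```

```text
t 4.45 pos [0.4613 0.1177 0.0631] x [1.    0.024 0.014] z [ 0.014  0.006 -1.   ] F [-1.  -0.1  0.5] op 0.998
n 1 xyz [-0.0061  0.0012  0.0026] w [-0.0017 -0.0044 -0.0011] | per row [-0.0061  0.0012  0.0026] [-0.0017 -0.0044 -0.0011]
```

Correct the tilt, then close.

Emit:
apply_moves(series=[{"x": -0.006, "y": 0.001, "z": 0.001, "wx": -0.002, "wy": -0.0045, "wz": -0.001, "fingers": 1}, {"x": 0, "y": 0, "z": 0, "wx": 0, "wy": 0, "wz": 0, "fingers": -0.1}, {"x": 0, "y": 0, "z": 0, "wx": 0, "wy": 0, "wz": 0, "fingers": -0.4}, {"x": 0, "y": 0, "z": 0, "wx": 0, "wy": 0, "wz": 0, "fingers": -0.6}, {"x": 0, "y": 0, "z": 0, "wx": 0, "wy": 0, "wz": 0, "fingers": -0.6}, {"x": 0, "y": 0, "z": 0, "wx": 0, "wy": 0, "wz": 0, "fingers": -0.6}], force=25)

```text
clock: 5.2
tool_pos: [0.4578, 0.1171, 0.0648]
eef_rot: [1.0, 0.013, 0.001, -0.0]
contact_force: [0.3, -0.2, 0.1]
opening: 0.457
```

```bash
python3 - <<'E'
from h import *
tool(); rel([.4565,.1167,.061],goal((1,.0275,0)))
E
```

```text
t 5.2 pos [0.4578 0.1171 0.0648] x [1.    0.026 0.003] z [ 0.003  0.001 -1.   ] F [ 0.3 -0.2  0.1] op 0.457
n 1 xyz [-0.0017  0.0004  0.0048] w [-0.0002 -0.0009 -0.0004] | per row [-0.0017  0.0004  0.0048] [-0.0002 -0.0009 -0.0004]
```

Emit:
apply_moves(series=[{"x": 0, "y": 0, "z": 0, "wx": 0, "wy": 0, "wz": 0, "fingers": -0.6}, {"x": 0, "y": 0, "z": 0, "wx": 0, "wy": 0, "wz": 0, "fingers": -0.6}, {"x": 0, "y": 0, "z": -0.015, "wx": 0, "wy": 0, "wz": 0, "fingers": -0.6}, {"x": 0, "y": 0, "z": -0.03, "wx": 0, "wy": 0, "wz": 0, "fingers": -0.6}])

```text
clock: 5.7
tool_pos: [0.4564, 0.1167, 0.1]
eef_rot: [1.0, 0.014, -0.001, 0.001]
contact_force: [1.6, 0.2, -2.0]
opening: 0.409
```

```bash
python3 - <<'E'
from h import *
tool(); rel([.4565,.1167,.21],goal((1,.0275,0)))
E
```

```text
t 5.7 pos [0.4564 0.1167 0.1   ] x [ 1.     0.027 -0.001] z [-0.001 -0.001 -1.   ] F [ 1.6  0.2 -2. ] op 0.409
n 2 xyz [-0.      0.0002 -0.1375] w [ 0.0004  0.0004 -0.0001] | per row [-0.      0.0001 -0.0688] [ 0.0002  0.0002 -0.    ]
```

Emit:
apply_moves(series=[{"x": 0, "y": 0, "z": -0.04, "wx": 0, "wy": 0, "wz": 0, "fingers": -0.6}, {"x": 0, "y": 0, "z": -0.05, "wx": 0, "wy": 0, "wz": 0, "fingers": -0.6}, {"x": 0, "y": 0, "z": -0.05, "wx": 0, "wy": 0, "wz": 0, "fingers": -0.6}, {"x": 0.01, "y": 0.05, "z": -0.01, "wx": 0, "wy": 0, "wz": 0, "fingers": -0.6}, {"x": 0.01, "y": 0.05, "z": 0, "wx": 0, "wy": 0, "wz": 0, "fingers": -0.6}, {"x": 0.01, "y": 0.05, "z": 0, "wx": 0, "wy": 0, "wz": 0, "fingers": -0.6}, {"x": 0.01, "y": 0.05, "z": 0, "wx": 0, "wy": 0, "wz": 0, "fingers": -0.6}, {"x": 0.01, "y": 0.05, "z": 0, "wx": 0, "wy": 0, "wz": 0, "fingers": -0.6}])

```text
clock: 6.7
tool_pos: [0.5027, -0.0843, 0.2248]
eef_rot: [1.0, 0.018, -0.001, -0.0]
contact_force: [-0.0, 0.2, -1.0]
opening: 0.41
```

```bash
python3 - <<'E'
from h import *
tool(); rel([.531,-.2135,.21],goal((1,.0275,0)))
E
```

```text
t 6.7 pos [ 0.5027 -0.0843  0.2248] x [ 0.999  0.036 -0.001] z [-0.001  0.    -1.   ] F [-0.   0.2 -1. ] op 0.41
n 3 xyz [0.0295 0.1626 0.0184] w [-0.      0.0003  0.0026] | per row [0.0098 0.0542 0.0061] [-0.      0.0001  0.0009]
```

Emit:
apply_moves(series=[{"x": 0.008, "y": 0.045, "z": 0, "wx": 0, "wy": 0, "wz": 0.001, "fingers": -0.6}, {"x": 0.008, "y": 0.045, "z": 0, "wx": 0, "wy": 0, "wz": 0.001, "fingers": -0.6}, {"x": 0.008, "y": 0.04, "z": 0, "wx": 0, "wy": 0, "wz": 0, "fingers": -0.6}, {"x": 0.004, "y": 0.02, "z": 0, "wx": 0, "wy": 0, "wz": 0, "fingers": -0.6}, {"x": 0, "y": 0, "z": 0, "wx": 0, "wy": 0, "wz": 0, "fingers": -0.6}])

```text
clock: 7.32
tool_pos: [0.5268, -0.2112, 0.2223]
eef_rot: [1.0, 0.011, -0.003, 0.0]
contact_force: [-0.2, 0.4, -1.4]
opening: 0.405
```

```bash
python3 - <<'E'
from h import *
tool(); rel([.531,-.2135,.15],goal((1,.0275,0)))
m,p,d=snap("wrist","w3");tool()
cv2.imwrite("pics/w3x.png",cv2.resize(p[:,:,::-1],(800,600),interpolation=cv2.INTER_CUBIC))
E
python3 edges.py w3 .5854 -.1303 .0275
```

```text
t 7.33 pos [ 0.5268 -0.2112  0.2223] x [ 1.     0.023 -0.006] z [-0.006 -0.    -1.   ] F [-0.2  0.4 -1.4] op 0.405
n 2 xyz [0.0058 0.003  0.0904] w [ 0.      0.0021 -0.0015] | per row [0.0029 0.0015 0.0452] [ 0.      0.001  -0.0007]
t 7.38 pos [ 0.5267 -0.2101  0.2224] x [ 1.     0.025 -0.007] z [-0.007  0.    -1.   ] F [-0.4  0.1 -0.5] op 0.409
w3
y-hist x (-24, -10) -120:0 -119:0 -118:0 -117:0 -116:0 -115:0 -114:0 -113:4 -112:5 -111:12 -110:8 -109:7 -108:10 -107:11 -106:9 -105:14 -104:10 -103:8 -102:2 -101:0 -100:0 -99:0 -98:0 -97:0 -96:0 -95:0 -94:0 -93:0 -92:0 -91:0 -90:0 -89:0 -88:0 -87:0 -86:0 -85:0 -84:0 -83:0 -82:0 -81:0 -80:0 -79:0 -78:0 -77:0 -76:0 -75:0 -74:0 -73:0 -72:0 -71:0 -70:0 -69:0 -68:0 -67:0 -66:0 -65:0 -64:0 -63:8 -62:11 -61:8 -60:7 -59:14 -58:12 -57:13 -56:13 -55:13 -54:12 -53:2 -52:0 -51:0 -50:0 -49:0 -48:0 -47:0 -46:0
y-hist x (4, 18) -120:0 -119:0 -118:0 -117:0 -116:0 -115:0 -114:0 -113:6 -112:6 -111:11 -110:9 -109:9 -108:10 -107:11 -106:9 -105:13 -104:6 -103:16 -102:0 -101:0 -100:0 -99:0 -98:0 -97:0 -96:0 -95:0 -94:0 -93:0 -92:0 -91:0 -90:0 -89:0 -88:0 -87:0
[... 285 characters left out ...]
0 16:0 17:0 18:0 19:0 20:0 21:0 22:0 23:0 24:20 25:13 26:15 27:13 28:17 29:16 30:14 31:14 32:13 33:3 34:0 35:0 36:0 37:0 38:0 39:0 40:0 41:0 42:0 43:0 44:0
x flare start -48:0 -47:0 -46:0 -45:0 -44:0 -43:0 -42:0 -41:0 -40:0 -39:0 -38:1 -37:8 -36:7 -35:10 -34:8 -33:13 -32:11 -31:14 -30:13 -29:10
plunger body x -16:0 -15:0 -14:0 -13:0 -12:0 -11:0 -10:2 -9:10 -8:11 -7:11 -6:9 -5:6 -4:5 -3:10 -2:8 -1:10 0:8 1:4 2:10 3:0 4:1 5:0 6:0 7:0 8:0 9:0 10:0 11:0
deck front x -74:0 -73:0 -72:0 -71:0 -70:0 -69:0 -68:29 -67:53 -66:23 -65:38 -64:57 -63:57 -62:56 -61:0 deck z 29.02595599860672
deck right y -136:0 -135:0 -134:0 -133:0 -132:0 -131:41 -130:18 -129:47 -128:29 -127:28 -126:40 -125:13 -124:3 -123:8
```

View pics/w3x.png

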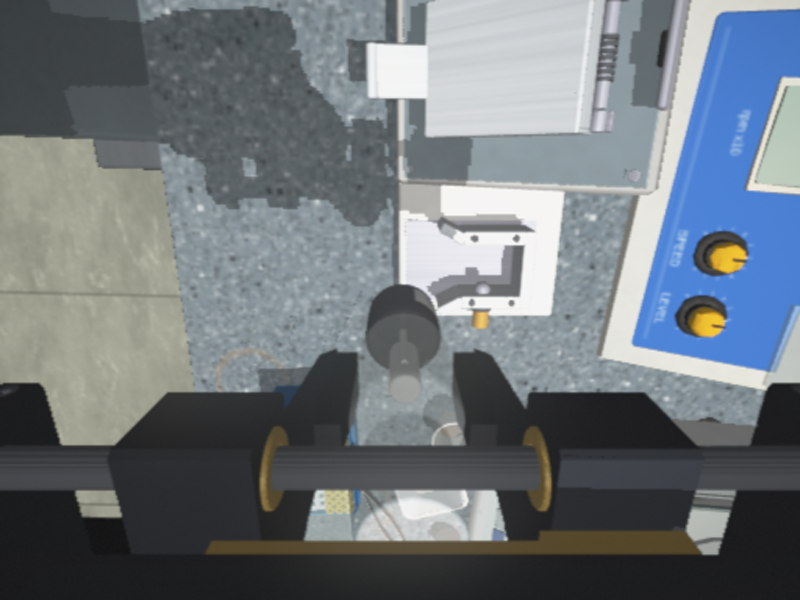

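The wrist view shows the lamp held upright, its foot at (403,325), with the clip ahead at (490,265) and the plunger at (483,288). I check the foot's offset relative to the TCP.

```bash
python3 - <<'E'
from h import *
np.set_printoptions(precision=4,suppress=True)
m,d=load("w3");C=cloud(m,d)
for v in range(195,256,5):
    r=C[v,225:292];k=(abs(r[:,0]-.527)<.03)&(abs(r[:,1]+.2105)<.028)&(r[:,2]>.12)
    if k.sum()>3: q=r[k];print(v,"xc %.4f w %.4f ymax %.4f z %.4f"%((q[:,0].min()+q[:,0].max())/2,np.ptp(q[:,0]),q[:,1].max(),q[:,2].mean()))
E
```

```text
195 xc 0.5246 w 0.0302 ymax -0.1951 z 0.1850
200 xc 0.5245 w 0.0332 ymax -0.1975 z 0.1894
205 xc 0.5254 w 0.0319 ymax -0.1933 z 0.2045
210 xc 0.5254 w 0.0328 ymax -0.1935 z 0.2148
215 xc 0.5257 w 0.0311 ymax -0.1933 z 0.2228
220 xc 0.5258 w 0.0332 ymax -0.1934 z 0.2290
225 xc 0.5257 w 0.0389 ymax -0.1934 z 0.2339
230 xc 0.5257 w 0.0375 ymax -0.1926 z 0.2396
235 xc 0.5262 w 0.0369 ymax -0.1930 z 0.2451
240 xc 0.5264 w 0.0357 ymax -0.1937 z 0.2504
245 xc 0.5255 w 0.0339 ymax -0.1946 z 0.2543
250 xc 0.5252 w 0.0333 ymax -0.1959 z 0.2573
255 xc 0.5252 w 0.0324 ymax -0.1970 z 0.2599
```

Emit:
apply_moves(series=[{"x": 0.006, "y": 0.003, "z": 0.03, "wx": 0, "wy": 0.002, "wz": -0.001, "fingers": -0.6}, {"x": 0, "y": 0, "z": 0.04, "wx": 0, "wy": 0, "wz": 0, "fingers": -0.6}, {"x": 0, "y": 0, "z": 0.04, "wx": 0, "wy": 0, "wz": 0, "fingers": -0.6}, {"x": 0, "y": 0, "z": 0.015, "wx": 0, "wy": 0, "wz": 0, "fingers": -0.6}, {"x": 0, "y": 0, "z": 0, "wx": 0, "wy": 0, "wz": 0, "fingers": -0.6}])

```text
clock: 8.0
tool_pos: [0.533, -0.2021, 0.1222]
eef_rot: [1.0, 0.02, 0.001, -0.003]
contact_force: [0.5, -0.8, -0.3]
opening: 0.409
```

```bash
python3 - <<'E'
from h import *
tool(); rel([.5316,-.2129,.0945],goal((1,.0275,0)))
E
```

```text
t 8.0 pos [ 0.533  -0.2021  0.1222] x [0.999 0.041 0.003] z [ 0.003  0.005 -1.   ] F [ 0.5 -0.8 -0.3] op 0.409
n 1 xyz [-0.0024  0.0136  0.0345] w [-0.0017 -0.0009  0.0042] | per row [-0.0024  0.0136  0.0345] [-0.0017 -0.0009  0.0042]
```

Emit:
apply_moves(series=[{"x": -0.0024, "y": 0.0136, "z": 0, "wx": -0.0017, "wy": -0.001, "wz": 0.004, "fingers": -0.6}, {"x": 0, "y": 0, "z": 0.015, "wx": 0, "wy": 0, "wz": 0, "fingers": -0.6}, {"x": 0, "y": 0, "z": 0.012, "wx": 0, "wy": 0, "wz": 0, "fingers": -0.6}, {"x": 0, "y": 0, "z": 0, "wx": 0, "wy": 0, "wz": 0, "fingers": -0.6}])

```text
clock: 8.5
tool_pos: [0.5332, -0.2141, 0.1018]
eef_rot: [1.0, 0.013, 0.002, 0.001]
contact_force: [-1.0, 0.3, -1.6]
opening: 0.405
```

```bash
python3 - <<'E'
from h import *
tool(); rel([.5316,-.2129,.0945],goal((1,.0275,0)))
E
```

```text
t 8.5 pos [ 0.5332 -0.2141  0.1018] x [1.    0.027 0.004] z [ 0.004 -0.002 -1.   ] F [-1.   0.3 -1.6] op 0.405
n 1 xyz [-0.002  -0.0016  0.0091] w [ 0.0006 -0.0013 -0.0002] | per row [-0.002  -0.0016  0.0091] [ 0.0006 -0.0013 -0.0002]
```

Emit:
apply_moves(series=[{"x": -0.002, "y": -0.0016, "z": 0.006, "wx": 0.0006, "wy": -0.0013, "wz": 0, "fingers": -0.6}, {"x": 0, "y": 0, "z": 0.003, "wx": 0, "wy": 0, "wz": 0, "fingers": -0.6}, {"x": 0, "y": 0, "z": 0, "wx": 0, "wy": 0, "wz": 0, "fingers": -0.6}])

```text
clock: 8.88
tool_pos: [0.5316, -0.2125, 0.0942]
eef_rot: [1.0, 0.013, -0.0, -0.0]
contact_force: [-0.3, -0.6, -1.5]
opening: 0.404
```

```bash
python3 - <<'E'
from h import *
tool(); rel([.595,-.2111,.0945],goal((1,.0275,0)))
E
```

```text
t 8.88 pos [ 0.5316 -0.2125  0.0942] x [ 1.     0.027 -0.   ] z [-0.  0. -1.] F [-0.3 -0.6 -1.5] op 0.404
n 2 xyz [ 0.0792  0.0003 -0.0004] w [-0.0001  0.     -0.0002] | per row [ 0.0396  0.0002 -0.0002] [-0.0001  0.     -0.0001]
```

Emit:
apply_moves(series=[{"x": 0.012, "y": 0, "z": 0, "wx": 0, "wy": 0, "wz": 0, "fingers": -0.6}, {"x": 0.012, "y": 0, "z": 0, "wx": 0, "wy": 0, "wz": 0, "fingers": -0.6}, {"x": 0.012, "y": 0, "z": 0, "wx": 0, "wy": 0, "wz": 0, "fingers": -0.6}, {"x": 0, "y": 0, "z": 0, "wx": 0, "wy": 0, "wz": 0, "fingers": -0.6}])

```text
clock: 9.38
tool_pos: [0.5638, -0.2114, 0.0947]
eef_rot: [1.0, 0.014, 0.001, -0.0]
contact_force: [-0.6, -0.8, -2.0]
opening: 0.414
```

```bash
python3 - <<'E'
from h import *
tool(); rel([.595,-.2111,.0945],goal((1,.0275,0)))
E
```

```text
t 9.38 pos [ 0.5638 -0.2114  0.0947] x [1.    0.027 0.002] z [ 0.002  0.001 -1.   ] F [-0.6 -0.8 -2. ] op 0.414
n 1 xyz [0.039  0.0006 0.0003] w [-0.0002 -0.0007 -0.0001] | per row [0.039  0.0006 0.0003] [-0.0002 -0.0007 -0.0001]
```

Emit:
apply_moves(series=[{"x": 0.01, "y": 0, "z": 0, "wx": 0, "wy": 0, "wz": 0, "fingers": -0.6}, {"x": 0.01, "y": 0, "z": 0, "wx": 0, "wy": -0.001, "wz": 0, "fingers": -0.6}, {"x": 0.01, "y": 0, "z": 0, "wx": 0, "wy": 0, "wz": 0, "fingers": -0.6}, {"x": 0, "y": 0, "z": 0, "wx": 0, "wy": 0, "wz": 0, "fingers": -0.6}])

```text
clock: 9.88
tool_pos: [0.5876, -0.2101, 0.0939]
eef_rot: [1.0, 0.014, -0.003, -0.001]
contact_force: [1.5, 0.5, -1.5]
opening: 0.409
```

```bash
python3 - <<'E'
from h import *
tool(); rel([.595,-.2111,.0945],goal((1,.0275,0)))
E
```

```text
t 9.88 pos [ 0.5876 -0.2101  0.0939] x [ 1.     0.028 -0.005] z [-0.005  0.001 -1.   ] F [ 1.5  0.5 -1.5] op 0.409
n 1 xyz [ 0.0093  0.0015 -0.0009] w [-0.0005  0.0016  0.    ] | per row [ 0.0093  0.0015 -0.0009] [-0.0005  0.0016  0.    ]
```

Emit:
apply_moves(series=[{"x": 0.006, "y": 0, "z": 0, "wx": 0, "wy": 0.0015, "wz": 0, "fingers": -0.6}, {"x": 0.005, "y": 0, "z": 0, "wx": 0, "wy": 0, "wz": 0, "fingers": -0.6}, {"x": 0.002, "y": 0, "z": 0, "wx": 0, "wy": 0, "wz": 0, "fingers": -0.6}])

```text
clock: 10.25
tool_pos: [0.5962, -0.2101, 0.0938]
eef_rot: [1.0, 0.014, -0.003, -0.0]
contact_force: [-7.2, 1.1, 3.8]
opening: 0.413
```

```bash
python3 - <<'E'
from h import *
tool(); rel([.595,-.2111,.0945],goal((1,.0275,0)))
E
```

```text
t 10.25 pos [ 0.5962 -0.2101  0.0938] x [ 1.     0.027 -0.005] z [-0.005  0.001 -1.   ] F [-7.2  1.1  3.8] op 0.413
n 1 xyz [-0.0015  0.0011 -0.0008] w [-0.0003  0.0017 -0.0001] | per row [-0.0015  0.0011 -0.0008] [-0.0003  0.0017 -0.0001]
```

Emit:
apply_moves(series=[{"x": 0.002, "y": 0, "z": 0.001, "wx": 0, "wy": 0.001, "wz": 0, "fingers": -0.6}, {"x": 0, "y": 0, "z": 0, "wx": 0, "wy": 0, "wz": 0, "fingers": -0.6}])

```text
clock: 10.5
tool_pos: [0.596, -0.2102, 0.0931]
eef_rot: [1.0, 0.013, -0.003, -0.0]
contact_force: [-0.7, 0.3, -2.5]
opening: 0.407
```

```bash
python3 - <<'E'
from h import *
tool(); m,p,d=snap("wrist","w4")
cv2.imwrite("pics/w4x.png",cv2.resize(p[60:300,150:420][:,:,::-1],None,fx=2.9,fy=2.5,interpolation=cv2.INTER_CUBIC))
E
```

```text
t 10.5 pos [ 0.596  -0.2102  0.0931] x [ 1.     0.027 -0.006] z [-0.006  0.    -1.   ] F [-0.7  0.3 -2.5] op 0.407
```

View pics/w4x.png

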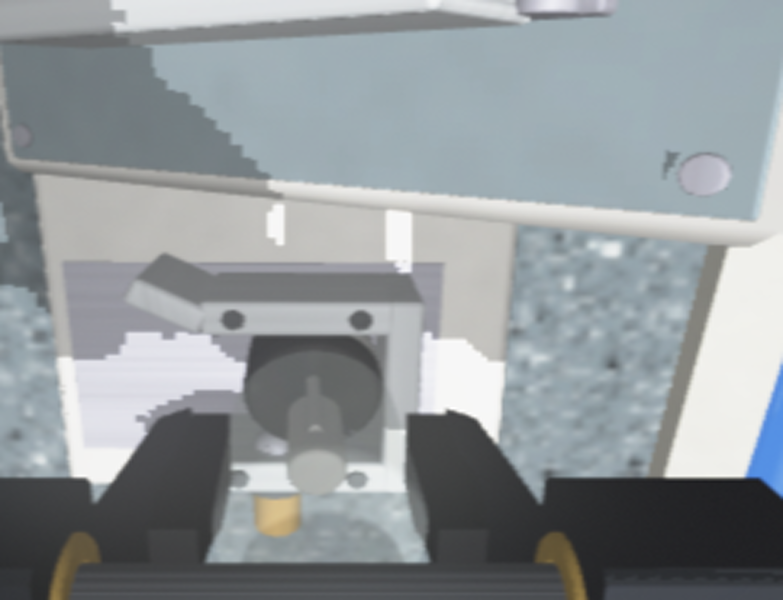

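The crop shows the foot seated in the clip at (315,385), touching the back wall, with the plunger nose in front of it at (270,440). Releasing.

Emit:
apply_moves(series=[{"x": 0, "y": 0, "z": 0.0012, "wx": 0, "wy": 0.001, "wz": 0, "fingers": -0.6}, {"x": 0, "y": 0, "z": 0, "wx": 0, "wy": 0, "wz": 0, "fingers": 0}, {"x": 0, "y": 0, "z": 0, "wx": 0, "wy": 0, "wz": 0, "fingers": 0.5}, {"x": 0, "y": 0, "z": 0, "wx": 0, "wy": 0, "wz": 0, "fingers": 0.8}, {"x": 0, "y": 0, "z": 0, "wx": 0, "wy": 0, "wz": 0, "fingers": 0.8}, {"x": 0, "y": 0, "z": 0, "wx": 0, "wy": 0, "wz": 0, "fingers": 0.8}])

```text
clock: 11.3
tool_pos: [0.5997, -0.2109, 0.094]
eef_rot: [1.0, 0.013, 0.003, 0.0]
contact_force: [0.0, -0.2, 0.1]
opening: 0.898
```

```bash
python3 - <<'E'
from h import *
tool(); rel([.594,-.2111,.24],goal((1,.0275,0)))
E
```

```text
t 11.3 pos [ 0.5997 -0.2109  0.094 ] x [1.    0.026 0.005] z [ 0.005 -0.001 -1.   ] F [ 0.  -0.2  0.1] op 0.898
n 3 xyz [-0.0062  0.0002 -0.1826] w [ 0.0003 -0.0017 -0.0003] | per row [-0.0021  0.0001 -0.0609] [ 0.0001 -0.0006 -0.0001]
```

Emit:
apply_moves(series=[{"x": -0.005, "y": 0, "z": -0.025, "wx": 0, "wy": -0.0015, "wz": 0, "fingers": 1}, {"x": 0, "y": 0, "z": -0.03, "wx": 0, "wy": 0, "wz": 0, "fingers": 1}, {"x": 0, "y": 0, "z": -0.03, "wx": 0, "wy": 0, "wz": 0, "fingers": 1}, {"x": 0, "y": 0, "z": -0.04, "wx": 0, "wy": 0, "wz": 0, "fingers": 1}, {"x": 0, "y": 0, "z": -0.05, "wx": 0, "wy": 0, "wz": 0, "fingers": 1}, {"x": 0, "y": 0, "z": -0.06, "wx": 0, "wy": 0, "wz": 0, "fingers": 1}, {"x": 0, "y": 0, "z": 0, "wx": 0, "wy": 0, "wz": 0, "fingers": 1}])

```text
clock: 12.18
tool_pos: [0.5949, -0.2099, 0.2962]
eef_rot: [1.0, 0.014, 0.002, 0.001]
contact_force: [0.1, 0.4, -1.0]
opening: 1.004
```

```bash
python3 - <<'E'
from h import *
from edges import unitpts
tool(); m,p,d=snap("wrist","w5")
np.set_printoptions(precision=1,suppress=True)
P=(.5854,-.1303,.0275);U=unitpts("w5",P)
L=U[(abs(U[:,0]-6)<25)&(abs(U[:,1]+82)<30)]
for a,b in((30,64),(64,75),(75,115),(130,160),(160,175)):
    q=L[(L[:,2]>a)&(L[:,2]<b)]
    if len(q): print(a,len(q),"mean",q.mean(0),"min",q.min(0),"max",q.max(0))
cv2.imwrite("pics/w5x.png",cv2.resize(p[100:300,160:420][:,:,::-1],None,fx=3,fy=3,interpolation=cv2.INTER_CUBIC))
# cover lip & hinge cloud
K=U[(U[:,1]>0)&(U[:,1]<90)&(U[:,0]<-50)&(U[:,2]>80)];print("lip",len(K),K.min(0),K.max(0),K.mean(0))
H=U[(U[:,1]>0)&(U[:,1]<90)&(U[:,2]>100)&(U[:,0]>-50)];print("hood",H.min(0),H.max(0))
E
```

```text
t 12.18 pos [ 0.5949 -0.2099  0.2962] x [1.    0.028 0.005] z [ 0.005 -0.001 -1.   ] F [ 0.1  0.4 -1. ] op 1.004
30 527 mean [  6.1 -66.   57.1] min [ -19. -111.   30.] max [ 31.  -53.1  64. ]
64 47 mean [  9.1 -71.3  64.5] min [ -14.8 -108.7   64. ] max [ 30.7 -54.2  66.1]
75 136 mean [  6.5 -65.4  96.6] min [-10.  -77.1  75.3] max [ 24.9 -62.1 114.9]
130 260 mean [  7.3 -71.8 139.4] min [ -6.4 -89.3 130. ] max [ 24.3 -65.1 160. ]
160 457 mean [  9.5 -79.3 168.3] min [ -3.  -92.1 160.6] max [ 21.3 -67.7 170.6]
lip 796 [-83.2  30.9  96. ] [-50.   58.8 104.8] [-66.4  44.7 100.2]
hood [-48.    0.7 100. ] [ 68.6  90.  160. ]
```

View pics/w5x.png

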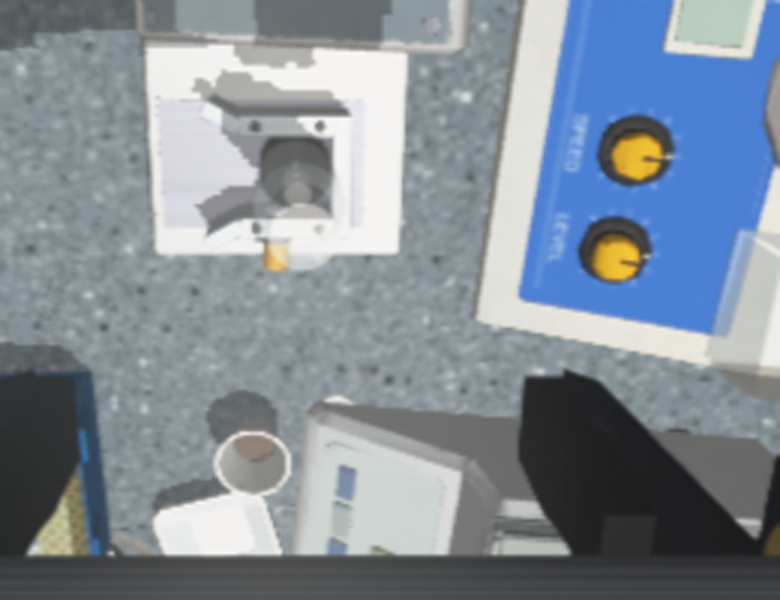

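The lamp stands in the clip: its top is at 169 mm (the depth reads about 1.5 mm high) and its axis at unit (7.5,−80), resting against the +y cheek and the back wall as expected. Next I measure the lip from several views.

```bash
python3 - <<'E'
from h import *
from edges import unitpts
np.set_printoptions(precision=1,suppress=True)
for tag in("w1","w3","w5","top"):
    U=unitpts(tag,(.5854,-.1303,.0275))
    K=U[(U[:,1]>20)&(U[:,1]<70)&(U[:,0]<-40)&(U[:,0]>-95)&(U[:,2]>75)]
    print(tag,"lip y",np.percentile(K[K[:,0]<-56][:,1],[0,100]) if len(K) else'')
    for x in range(-88,-40,4):
        k=K[(K[:,0]>=x)&(K[:,0]<x+4)]
        if len(k): print("  x",x,len(k),"z %.1f"%np.median(k[:,2]),"y",k[:,1].min(),k[:,1].max())
tool(); q=get_state()["q"];print(q)
rel([.52,-.09,.26],goal((-.0275*-1,-1,0),(np.sin(.26),.0275*np.sin(.26),-np.cos(.26))))
E
```

```text
w1 lip y [31.2 59.5]
  x -84 31 z 101.8 y 32.09881138942956 58.881667275862974
  x -80 41 z 102.5 y 32.212275212053235 59.490020564572035
  x -76 44 z 100.8 y 32.1912540711765 59.07220326253438
  x -72 41 z 100.7 y 32.66743789378721 59.09759516331811
  x -68 40 z 100.2 y 32.35619954569114 58.389215481770236
  x -64 40 z 99.9 y 32.96202770694406 59.0571990575793
  x -60 39 z 99.3 y 31.152644183790255 58.22569020012376
  x -56 44 z 98.5 y 30.961746752060087 58.84206531806712
  x -52 49 z 97.9 y 24.422517646626872 69.12031374205884
  x -48 77 z 98.9 y 20.44330687621741 69.65614954800955
  x -44 81 z 102.2 y 20.154238183401137 69.72854849263646
w3 lip y [30.9 59. ]
  x -84 121 z 102.6 y 30.87663742837689 58.97536185149372
  x -80 162 z 102.4 y 30.997252127675843 58.67110488537669
  x -76 170 z 101.1 y 31.254637724640023 58.66373356047209
  x -72 140 z 100.5 y 31.094653914634097 58.3374897656803
  x -68 174 z 100.0 y 31.273010578766495 58.835642061571015
  x -64 138 z 99.6 y 31.26720789759488 58.718379075021026
  x -60 170 z 99.0 y 30.851805216776775 58.083604924871814
  x -56 141 z 98.5 
[... 1069 characters left out ...]
6 8 z 101.8 y 35.455566966757935 59.05526000106211
  x -72 8 z 101.2 y 35.33228530746158 59.00079946012776
  x -68 14 z 101.1 y 35.144491757288066 58.785997638486684
  x -64 9 z 98.6 y 35.02080483766597 58.665448128995486
  x -60 9 z 98.4 y 34.77407292948273 58.48143601124509
  x -56 8 z 98.5 y 34.54720353180867 58.4429409555519
  x -52 15 z 97.9 y 20.84858970009228 68.37682976920989
  x -48 22 z 99.2 y 20.94682948827068 68.43587592693012
  x -44 21 z 103.4 y 21.33126717824034 68.5122831828941
t 12.22 pos [ 0.6 -0.2  0.3] x [1. 0. 0.] z [ 0. -0. -1.] F [-0.5  0.1 -0.5] op 1.002
[ 0.6  0.7 -0.7  1.5  0.5  1.1 -0.1]
n 9 xyz [-0.1 -0.2  0. ] w [0.1 0.1 0.5] | per row [-0. -0.  0.] [0.  0.  0.1]
```

```bash
cat >> h.py <<'E'
PU=(.5854,-.1303,.0275)
def U2W(ux,uy,uz): 
    c,s=np.cos(PU[2]),np.sin(PU[2]);return np.array([PU[0]+c*ux-s*uy,PU[1]+s*ux+c*uy,uz])
def W2U(p):
    c,s=np.cos(PU[2]),np.sin(PU[2]);q=np.array(p[:2])-PU[:2];return np.array([c*q[0]+s*q[1],-s*q[0]+c*q[1],p[2]])
def tilt(deg):
    a=np.radians(deg);c,s=np.cos(PU[2]),np.sin(PU[2]);return goal((-s,c,0),(c*np.sin(a),s*np.sin(a),-np.cos(a)))
def graspat(u,deg): # TCP world for grasp point at unit position u (m)
    r=tilt(deg);return U2W(*u)+r.as_matrix()[:,2]*.019,r
E
python3 - <<'E'
from h import *
tool(); rel(*graspat((-.073,.045,.25),15)); print(graspat((-.073,.045,.097),15)[0])
E
```

```text
t 12.22 pos [ 0.5934 -0.2101  0.2939] x [1.    0.028 0.001] z [ 0.001 -0.001 -1.   ] F [-0.5  0.1 -0.5] op 1.002
n 9 xyz [-0.0923 -0.1564  0.0776] w [-0.065   0.0655 -0.4966] | per row [-0.0103 -0.0174  0.0086] [-0.0072  0.0073 -0.0552]
[ 0.51610596 -0.08718905  0.07864741]
```

Emit:
apply_moves(series=[{"x": -0.02, "y": -0.03, "z": 0, "wx": -0.0072, "wy": 0.0073, "wz": -0.055, "fingers": 1}, {"x": -0.02, "y": -0.03, "z": 0, "wx": -0.0072, "wy": 0.0073, "wz": -0.055, "fingers": 1}, {"x": 0, "y": 0, "z": 0, "wx": -0.0072, "wy": 0.0073, "wz": -0.055, "fingers": 1}, {"x": 0, "y": 0, "z": 0, "wx": -0.0072, "wy": 0.0073, "wz": -0.055, "fingers": 1}, {"x": 0, "y": 0, "z": 0, "wx": -0.0072, "wy": 0.0073, "wz": -0.055, "fingers": 1}, {"x": 0, "y": 0, "z": 0, "wx": -0.0072, "wy": 0.0073, "wz": -0.055, "fingers": 1}, {"x": 0, "y": 0, "z": 0, "wx": -0.0072, "wy": 0.0073, "wz": -0.055, "fingers": 1}, {"x": 0, "y": 0, "z": 0, "wx": -0.0072, "wy": 0.0073, "wz": -0.055, "fingers": 1}])

```text
clock: 13.22
tool_pos: [0.5464, -0.1644, 0.2861]
eef_rot: [0.738, 0.666, 0.081, 0.079]
contact_force: [-0.7, -0.6, 0.0]
opening: 1.003
```

```bash
python3 - <<'E'
from h import *
tool(); print(get_state()["q"]);rel(*graspat((-.073,.045,.22),15))
E
```

```text
t 13.22 pos [ 0.5464 -0.1644  0.2861] x [0.101 0.995 0.014] z [ 0.224 -0.009 -0.974] F [-0.7 -0.6  0. ] op 1.003
[ 0.86698461  0.65282024 -1.06115522  1.86136419  0.81355604  0.84147047
  0.908015  ]
n 2 xyz [ 0.0908 -0.07    0.0935] w [-0.0111  0.0057 -0.0406] | per row [ 0.0454 -0.035   0.0468] [-0.0056  0.0028 -0.0203]
```

Emit:
apply_moves(series=[{"x": 0.03, "y": -0.023, "z": 0, "wx": -0.0056, "wy": 0.003, "wz": -0.02, "fingers": 1}, {"x": 0.03, "y": -0.025, "z": 0.02, "wx": -0.0056, "wy": 0.003, "wz": -0.02, "fingers": 1}, {"x": 0.03, "y": -0.025, "z": 0.04, "wx": 0, "wy": 0, "wz": 0, "fingers": 1}, {"x": 0, "y": 0, "z": 0, "wx": 0, "wy": 0, "wz": 0, "fingers": 1}])

```text
clock: 13.72
tool_pos: [0.4986, -0.0901, 0.2214]
eef_rot: [0.691, 0.712, 0.092, 0.087]
contact_force: [0.2, -0.2, -0.3]
opening: 0.999
```

```bash
python3 - <<'E'
from h import *
tool(); print(get_state()["q"]);rel(*graspat((-.073,.045,.17),15))
E
```

```text
t 13.72 pos [ 0.4986 -0.0901  0.2214] x [-0.03   1.     0.003] z [ 0.252  0.01  -0.968] F [ 0.2 -0.2 -0.3] op 0.999
[ 0.70753693  0.63218285 -0.9427105   2.14562903  1.07999364  0.57870709
  0.60785629]
n 2 xyz [ 0.0027 -0.0007  0.0899] w [-0.0022 -0.0011  0.0005] | per row [ 0.0014 -0.0003  0.045 ] [-0.0011 -0.0006  0.0003]
```

Emit:
apply_moves(series=[{"x": 0.002, "y": -0.005, "z": 0.04, "wx": -0.002, "wy": -0.001, "wz": 0, "fingers": 1}, {"x": 0, "y": -0.005, "z": 0.03, "wx": 0, "wy": 0, "wz": 0, "fingers": 1}, {"x": 0, "y": 0, "z": 0.02, "wx": 0, "wy": 0, "wz": 0, "fingers": 1}, {"x": 0, "y": 0, "z": 0, "wx": 0, "wy": 0, "wz": 0, "fingers": 1}])

```text
clock: 14.22
tool_pos: [0.5124, -0.0925, 0.1493]
eef_rot: [0.692, 0.709, 0.093, 0.094]
contact_force: [0.1, 0.0, -0.4]
opening: 1.0
```

```bash
python3 - <<'E'
from h import *
tool(); print(get_state()["q"]);rel(*graspat((-.073,.045,.097),15))
E
```

```text
t 14.22 pos [ 0.5124 -0.0925  0.1493] x [-0.024  1.    -0.005] z [ 0.262  0.002 -0.965] F [ 0.1  0.  -0.4] op 1.0
[ 0.5808785   0.74507603 -0.76743678  2.19255557  1.44843258  0.4831718
  0.2667448 ]
n 2 xyz [ 0.007  -0.0184  0.0865] w [ 0.0009  0.0017 -0.0007] | per row [ 0.0035 -0.0092  0.0433] [ 0.0004  0.0009 -0.0004]
```

Emit:
apply_moves(series=[{"x": 0.007, "y": -0.009, "z": 0.02, "wx": 0.001, "wy": 0.0015, "wz": -0.0007, "fingers": 1}, {"x": 0, "y": -0.009, "z": 0.03, "wx": 0, "wy": 0, "wz": 0, "fingers": 1}, {"x": 0, "y": 0, "z": 0.025, "wx": 0, "wy": 0, "wz": 0, "fingers": 1}, {"x": 0, "y": 0, "z": 0.008, "wx": 0, "wy": 0, "wz": 0, "fingers": 1}, {"x": 0, "y": 0, "z": 0, "wx": 0, "wy": 0, "wz": 0, "fingers": 1}])

```text
clock: 14.85
tool_pos: [0.5203, -0.0914, 0.0847]
eef_rot: [0.693, 0.708, 0.095, 0.096]
contact_force: [0.6, -0.1, 0.0]
opening: 0.999
```

```bash
python3 - <<'E'
from h import *
tool(); print(get_state()["q"]);rel(*graspat((-.073,.045,.097),15))
E
```

```text
t 14.85 pos [ 0.5203 -0.0914  0.0847] x [-0.02   1.    -0.005] z [ 0.267  0.    -0.964] F [ 0.6 -0.1  0. ] op 0.999
[ 0.55531475  0.89462531 -0.75283279  2.21302985  1.77939221  0.54580731
 -0.03192208]
n 1 xyz [ 0.0054 -0.0069  0.0058] w [ 0.0028  0.0022 -0.0019] | per row [ 0.0054 -0.0069  0.0058] [ 0.0028  0.0022 -0.0019]
```

Final alignment, then check before pinching.

Emit:
apply_moves(series=[{"x": 0.0054, "y": -0.007, "z": 0.005, "wx": 0.003, "wy": 0.002, "wz": -0.002, "fingers": 1}, {"x": 0, "y": 0, "z": 0, "wx": 0, "wy": 0, "wz": 0, "fingers": 0.4}, {"x": 0, "y": 0, "z": 0, "wx": 0, "wy": 0, "wz": 0, "fingers": 0}], force=15)

```text
clock: 15.22
tool_pos: [0.5163, -0.0873, 0.0809]
eef_rot: [0.691, 0.711, 0.094, 0.092]
contact_force: [-0.1, -1.1, 0.3]
opening: 0.799
```

```bash
python3 - <<'E'
from h import *
tool(); rel(*graspat((-.073,.045,.097),15))
m,p,d=snap("wrist","w6")
cv2.imwrite("pics/w6x.png",cv2.resize(p[:,:,::-1],(800,600),interpolation=cv2.INTER_CUBIC))
E
```

```text
t 15.22 pos [ 0.5163 -0.0873  0.0809] x [-0.028  1.    -0.002] z [ 0.26   0.006 -0.966] F [-0.1 -1.1  0.3] op 0.799
n 1 xyz [ 0.0001 -0.0009  0.0027] w [0.0005 0.0004 0.0003] | per row [ 0.0001 -0.0009  0.0027] [0.0005 0.0004 0.0003]
```

View pics/w6x.png

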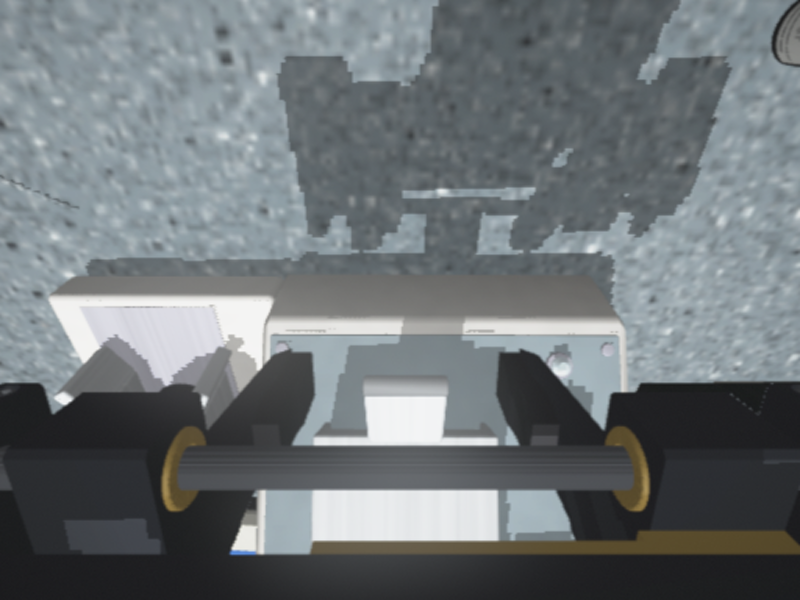

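The picture shows the lip at (405,410), centred between the fingertips at (300,370) and (515,370). Closing.

Emit:
apply_moves(series=[{"x": 0, "y": 0, "z": 0.002, "wx": 0, "wy": 0, "wz": 0, "fingers": -0.2}, {"x": 0, "y": 0, "z": 0, "wx": 0, "wy": 0, "wz": 0, "fingers": -0.6}, {"x": 0, "y": 0, "z": 0, "wx": 0, "wy": 0, "wz": 0, "fingers": -0.7}, {"x": 0, "y": 0, "z": 0, "wx": 0, "wy": 0, "wz": 0, "fingers": -0.7}, {"x": 0, "y": 0, "z": 0, "wx": 0, "wy": 0, "wz": 0, "fingers": -0.7}, {"x": 0, "y": 0, "z": 0, "wx": 0, "wy": 0, "wz": 0, "fingers": -0.7}])

```text
clock: 16.02
tool_pos: [0.5168, -0.0872, 0.0795]
eef_rot: [0.691, 0.711, 0.094, 0.092]
contact_force: [-0.4, 0.2, -0.8]
opening: 0.308
```

```bash
python3 - <<'E'
from h import *
tool(); s=get_state();r=R.from_quat(s["eef_rot"]).as_matrix();g=s["tool_pos"]-.019*r[:,2];u=W2U(g);print("grasp unit",u)
v=np.array([u[0]-.036,u[2]-.134]);print("R",np.hypot(*v))
for th in(.15,.3,.45,.6,.75,.9,1.0):
    a=-th;w=np.array([np.cos(a)*v[0]-np.sin(a)*v[1],np.sin(a)*v[0]+np.cos(a)*v[1]])
    print(th,"d unit x,z mm",np.round((w-v)*1000,1))
E
```

```text
t 16.02 pos [ 0.5168 -0.0872  0.0795] x [-0.028  1.    -0.002] z [ 0.26   0.006 -0.965] F [-0.4  0.2 -0.8] op 0.308
grasp unit [-0.07235936  0.04496325  0.09781913]
R 0.11424012348245867
0.15 d unit x,z mm [-4.2 16.6]
0.3 d unit x,z mm [-5.9 33.6]
0.45 d unit x,z mm [-4.9 50.7]
0.6 d unit x,z mm [-1.5 67.5]
0.75 d unit x,z mm [ 4.4 83.6]
0.9 d unit x,z mm [12.7 98.6]
1.0 d unit x,z mm [ 19.4 107.8]
```

Emit:
apply_moves(series=[{"x": 0, "y": 0, "z": -0.021, "wx": 0, "wy": 0, "wz": 0, "fingers": -0.7}, {"x": 0, "y": 0.003, "z": -0.021, "wx": -0.01, "wy": 0, "wz": 0, "fingers": -0.7}, {"x": 0, "y": 0.007, "z": -0.02, "wx": -0.01, "wy": 0, "wz": 0, "fingers": -0.7}])

```text
clock: 16.4
tool_pos: [0.5121, -0.0874, 0.1299]
eef_rot: [0.688, 0.707, 0.117, 0.114]
contact_force: [3.3, 0.1, -2.0]
opening: 0.308
```

```bash
cat > lip.py <<'E'
from h import *
tool(); s=get_state();print(np.round(s["q"],2));r=R.from_quat(s["eef_rot"]).as_matrix();g=s["tool_pos"]-.019*r[:,2];u=W2U(g);v0=np.array([-.10836,-.03618]);v=np.array([u[0]-.036,u[2]-.134])
th=(np.arctan2(v0[1],v0[0])-np.arctan2(v[1],v[0]))%(2*np.pi);print("u",np.round(u,4),"R %.4f th %.3f tilt %.1f"%(np.hypot(*v),th,np.degrees(np.arcsin(r[0,2]))))
for k in(.15,.3,.45):
    a=th+k;w=.11424*np.array([np.cos(np.arctan2(*v0[::-1])-a),np.sin(np.arctan2(*v0[::-1])-a)]);dl=np.array([w[0]-v[0],0,w[1]-v[1]])
    print("to",round(a,2),"tool units",np.round(r.T@dl/.8,4))
E
python3 lip.py
```

```text
t 16.4 pos [ 0.5121 -0.0874  0.1299] x [-0.027  1.    -0.001] z [ 0.322  0.008 -0.947] F [ 3.3  0.1 -2. ] op 0.308
[ 0.59  0.8  -0.8   2.27  1.8   0.53 -0.07]
u [-0.0782  0.045   0.1479] R 0.1150 th 0.443 tilt 18.8
to 0.59 tool units [-0.0002  0.0116 -0.0181]
to 0.74 tool units [-0.0004  0.025  -0.0348]
to 0.89 tool units [-0.0007  0.0407 -0.0493]
```

Emit:
apply_moves(series=[{"x": 0, "y": 0.012, "z": -0.018, "wx": -0.012, "wy": 0, "wz": 0, "fingers": -0.7}, {"x": 0, "y": 0.014, "z": -0.017, "wx": -0.012, "wy": 0, "wz": 0, "fingers": -0.7}, {"x": 0, "y": 0.016, "z": -0.014, "wx": -0.012, "wy": 0, "wz": 0, "fingers": -0.7}])

```text
clock: 16.77
tool_pos: [0.5323, -0.0869, 0.1826]
eef_rot: [0.68, 0.699, 0.16, 0.157]
contact_force: [10.4, -0.0, -8.5]
opening: 0.311
```

```bash
python3 lip.py
```

```text
t 16.77 pos [ 0.5323 -0.0869  0.1826] x [-0.027  1.    -0.002] z [ 0.436  0.01  -0.9  ] F [10.4 -0.  -8.5] op 0.311
[ 0.65  0.72 -0.88  2.28  1.88  0.53 -0.15]
u [-0.0602  0.0449  0.1997] R 0.1165 th 0.922 tilt 25.9
to 1.07 tool units [-0.0005  0.0207 -0.0068]
to 1.22 tool units [-0.0009  0.0412 -0.013 ]
to 1.37 tool units [-0.0014  0.0623 -0.0161]
```

Emit:
apply_moves(series=[{"x": 0, "y": 0.014, "z": -0.002, "wx": -0.015, "wy": 0, "wz": 0, "fingers": -0.7}, {"x": 0, "y": 0.01, "z": -0.001, "wx": -0.015, "wy": 0, "wz": 0, "fingers": -0.7}])

```text
clock: 17.02
tool_pos: [0.5461, -0.0865, 0.1955]
eef_rot: [0.671, 0.69, 0.193, 0.19]
contact_force: [-0.7, -0.4, -0.2]
opening: 0.312
```

```bash
python3 lip.py
```

```text
t 17.02 pos [ 0.5461 -0.0865  0.1955] x [-0.027  1.    -0.003] z [ 0.521  0.012 -0.853] F [-0.7 -0.4 -0.2] op 0.312
[ 0.7   0.75 -0.97  2.32  2.05  0.62 -0.29]
u [-0.048   0.0449  0.2117] R 0.1144 th 1.069 tilt 31.4
to 1.22 tool units [-0.0005  0.021  -0.0041]
to 1.37 tool units [-0.001   0.0424 -0.0051]
to 1.52 tool units [-0.0016  0.0637 -0.003 ]
```

Emit:
apply_moves(series=[{"x": 0, "y": 0, "z": 0, "wx": 0, "wy": 0, "wz": 0, "fingers": 1}, {"x": 0, "y": 0, "z": 0, "wx": 0, "wy": 0, "wz": 0, "fingers": 1}, {"x": 0, "y": 0, "z": 0, "wx": 0, "wy": 0, "wz": 0, "fingers": 1}, {"x": 0, "y": 0, "z": 0, "wx": 0, "wy": 0, "wz": 0, "fingers": 1}, {"x": 0, "y": 0, "z": 0, "wx": 0, "wy": 0, "wz": 0, "fingers": 1}])

```text
clock: 17.65
tool_pos: [0.5463, -0.0863, 0.1965]
eef_rot: [0.671, 0.69, 0.193, 0.19]
contact_force: [0.6, -0.3, -0.2]
opening: 0.856
```

```bash
python3 - <<'E'
from h import *
tool(); m,p,d=snap("side","s2");m2,p2,d2=snap("wrist","w7")
a=cv2.resize(p[120:260,190:330],(400,400),interpolation=cv2.INTER_CUBIC);b=cv2.resize(p2,(400,400))
cv2.imwrite("pics/c7.png",np.hstack([a,b])[:,:,::-1])
E
```

```text
t 17.65 pos [ 0.5463 -0.0863  0.1965] x [-0.028  1.    -0.003] z [ 0.522  0.012 -0.853] F [ 0.6 -0.3 -0.2] op 0.856
```

View pics/c7.png

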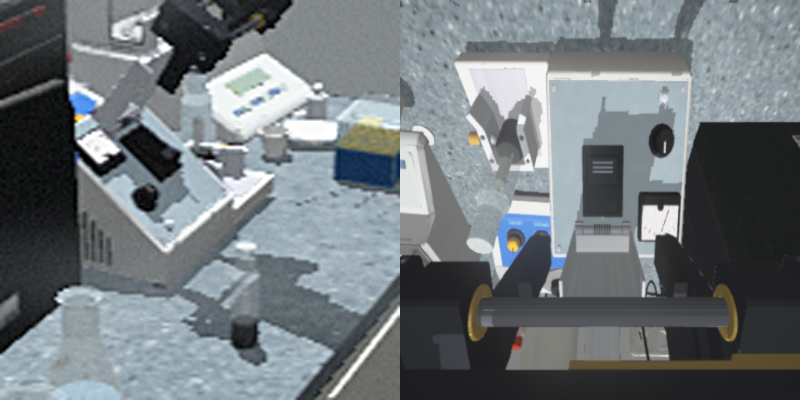

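The combined picture shows the cover standing up in the side view at (140,90), and the wrist view shows the uncovered rocker at (602,180). Retreating toward the robot and measuring the rocker.

Emit:
apply_moves(series=[{"x": 0, "y": 0, "z": 0, "wx": 0, "wy": 0, "wz": 0, "fingers": 1}, {"x": 0, "y": -0.017, "z": -0.01, "wx": 0, "wy": 0, "wz": 0, "fingers": 1}, {"x": 0, "y": -0.04, "z": -0.024, "wx": 0, "wy": 0, "wz": 0, "fingers": 1}, {"x": 0, "y": -0.05, "z": -0.03, "wx": 0, "wy": 0, "wz": 0, "fingers": 1}, {"x": 0, "y": -0.05, "z": -0.03, "wx": 0, "wy": 0, "wz": 0, "fingers": 0}, {"x": 0, "y": 0, "z": 0, "wx": 0, "wy": 0, "wz": 0, "fingers": -1}])

```text
clock: 18.5
tool_pos: [0.4314, -0.1041, 0.208]
eef_rot: [0.675, 0.692, 0.184, 0.177]
contact_force: [0.1, 0.5, -0.1]
opening: 0.798
```

```bash
python3 - <<'E'
from h import *
from edges import unitpts
np.set_printoptions(precision=1,suppress=True)
tool();print(get_state()["q"]);m,p,d=snap("wrist","w8")
n=np.array([-np.sin(np.radians(38)),np.cos(np.radians(38))]);dn=np.array([-np.cos(np.radians(38)),-np.sin(np.radians(38))])
for tag in("w7","w8"):
    U=unitpts(tag,PU);v=U[:,[0,2]]-[36,134];sl=v@dn;off=v@n+6
    k=(abs(U[:,1]-45)<14)
    print(tag)
    for a in range(6,92,5):
        j=k&(sl>a)&(sl<a+5)&(off<40)&(off>-6)
        if j.sum(): print(a,j.sum(),"off %.1f"%np.median(off[j]))
    j=(off>5)&(off<30)&(sl>15)&(sl<75)&(abs(U[:,1]-45)<30);print("y ext",U[j][:,1].min(),U[j][:,1].max(),"sl",sl[j].min(),sl[j].max())
    c=(abs(U[:,1]-45)<34)&(U[:,2]>170)&(U[:,0]>-60)&(U[:,0]<60);print("cover",c.sum(),U[c].min(0),U[c].max(0)) if c.sum() else 0
E
```

```text
t 18.5 pos [ 0.4 -0.1  0.2] x [-0.  1.  0.] z [ 0.5  0.  -0.9] F [ 0.1  0.5 -0.1] op 0.798
[ 1.   0.9 -1.5  2.6  1.8  0.9 -0.2]
w7
6 135 off 2.0
11 123 off 7.4
16 99 off 14.1
21 169 off 14.3
26 161 off 14.6
31 156 off 15.0
36 184 off 15.3
41 156 off 15.9
46 170 off 17.4
51 184 off 19.0
56 197 off 20.8
61 175 off 21.9
66 212 off 18.5
71 185 off 7.2
76 185 off 1.9
81 153 off 1.9
86 186 off 2.0
91 184 off 2.0
y ext 21.46146531865256 69.38627918822858 sl 15.016131957692812 74.87611636357818
cover 4924 [-19.7  11.  170. ] [ 35.7  79.  246. ]
w8
6 50 off 2.1
11 45 off 7.8
16 52 off 13.9
21 82 off 14.4
26 83 off 14.8
31 82 off 15.1
36 76 off 15.4
41 82 off 15.9
46 79 off 17.3
51 82 off 19.0
56 73 off 20.8
61 121 off 21.6
66 147 off 17.1
71 107 off 6.9
76 81 off 2.0
81 79 off 2.1
86 86 off 2.2
91 87 off 2.0
y ext 21.768410482666752 69.74819703503115 sl 15.161482264447237 74.9814607047393
cover 1762 [-19.1  11.  198.7] [ 14.7  78.9 232. ]
```

```bash
cat > press.py <<'E'
from h import *
import sys
h,deg=float(sys.argv[1]),float(sys.argv[2])   # standoff from pad along panel normal, tilt
c,s=np.cos(np.radians(38)),np.sin(np.radians(38))
d=np.array([-c,-s]);n=np.array([-s,c]);u=np.array([.036,.134])+.061*d+(.015+h)*n
tool();q=get_state()["q"];print(np.round(q,2));rel(U2W(u[0],.045,u[1]),tilt(deg))
st=get_state();w=W2U(st["tool_pos"]);v=np.array([w[0]-.036,w[2]-.134]);print("tcp slope %.1f off %.1f y %.1f mm"%(1000*v@d,1000*v@n+6,1000*w[1]))
E
python3 press.py .06 40
```

```text
t 18.55 pos [ 0.4322 -0.1023  0.2086] x [-0.029  1.     0.005] z [ 0.496  0.019 -0.868] F [0.5 0.1 0.1] op 0.753
[ 0.99  0.86 -1.47  2.56  1.84  0.94 -0.2 ]
n 2 xyz [0.0155 0.0692 0.1161] w [-0.057  -0.0015 -0.0005] | per row [0.0078 0.0346 0.058 ] [-0.0285 -0.0008 -0.0003]
tcp slope 102.5 off 180.8 y 32.2 mm
```

Emit:
apply_moves(series=[{"x": 0.005, "y": 0.02, "z": 0.03, "wx": 0, "wy": 0, "wz": 0, "fingers": -1}, {"x": 0.005, "y": 0.02, "z": 0.03, "wx": -0.019, "wy": 0, "wz": 0, "fingers": -1}, {"x": 0.005, "y": 0.015, "z": 0.02, "wx": -0.019, "wy": 0, "wz": 0, "fingers": -1}, {"x": 0, "y": 0, "z": 0, "wx": -0.019, "wy": 0, "wz": 0, "fingers": -1}, {"x": 0, "y": 0, "z": 0, "wx": 0, "wy": 0, "wz": 0, "fingers": -1}, {"x": 0, "y": 0, "z": 0, "wx": 0, "wy": 0, "wz": 0, "fingers": -1}], force=20)

```text
clock: 19.3
tool_pos: [0.514, -0.081, 0.1805]
eef_rot: [0.65, 0.676, 0.254, 0.237]
contact_force: [-0.1, -0.3, -0.3]
opening: 0.072
```

```bash
python3 press.py .06 40
```

```text
t 19.3 pos [ 0.514  -0.081   0.1805] x [-0.042  0.999  0.011] z [ 0.65   0.036 -0.759] F [-0.1 -0.3 -0.3] op 0.072
[ 0.86  1.11 -1.47  2.56  2.14  1.26 -0.31]
n 1 xyz [-0.0084 -0.0092  0.0331] w [ 0.0035 -0.0057  0.0014] | per row [-0.0084 -0.0092  0.0331] [ 0.0035 -0.0057  0.0014]
tcp slope 54.9 off 107.9 y 51.3 mm
```

Emit:
apply_moves(series=[{"x": -0.008, "y": -0.009, "z": 0.015, "wx": 0.003, "wy": -0.005, "wz": 0.001, "fingers": -1}, {"x": 0, "y": 0, "z": 0.02, "wx": 0, "wy": 0, "wz": 0, "fingers": -1}, {"x": 0, "y": 0, "z": 0, "wx": 0, "wy": 0, "wz": 0, "fingers": -1}])

```text
clock: 19.68
tool_pos: [0.5287, -0.0871, 0.1542]
eef_rot: [0.654, 0.674, 0.246, 0.24]
contact_force: [-0.1, 1.4, -0.4]
opening: 0.001
```

```bash
python3 press.py .03 40
```

```text
t 19.68 pos [ 0.5287 -0.0871  0.1542] x [-0.029  1.    -0.002] z [ 0.645  0.018 -0.764] F [-0.1  1.4 -0.4] op 0.001
[ 0.84  1.18 -1.42  2.53  2.19  1.29 -0.29]
n 1 xyz [ 0.0003 -0.003   0.0339] w [0.0009 0.0001 0.0008] | per row [ 0.0003 -0.003   0.0339] [0.0009 0.0001 0.0008]
tcp slope 59.6 off 78.2 y 44.8 mm
```

Aligned. Advance along the normal.

Emit:
apply_moves(series=[{"x": 0, "y": -0.001, "z": 0.015, "wx": 0, "wy": 0, "wz": 0, "fingers": -1}, {"x": 0, "y": -0.001, "z": 0.015, "wx": 0, "wy": 0, "wz": 0, "fingers": -1}, {"x": 0, "y": 0, "z": 0.015, "wx": 0, "wy": 0, "wz": 0, "fingers": -1}, {"x": 0, "y": 0, "z": 0.012, "wx": 0, "wy": 0, "wz": 0, "fingers": -1}, {"x": 0, "y": 0, "z": 0, "wx": 0, "wy": 0, "wz": 0, "fingers": -1}])

```text
clock: 20.3
tool_pos: [0.5591, -0.0864, 0.1152]
eef_rot: [0.655, 0.674, 0.246, 0.24]
contact_force: [-0.1, 0.2, 0.5]
opening: 0.006
```

```bash
python3 press.py 0 40
```

```text
t 20.3 pos [ 0.5591 -0.0864  0.1152] x [-0.028  1.    -0.001] z [ 0.644  0.017 -0.764] F [-0.1  0.2  0.5] op 0.006
[ 0.82  1.28 -1.36  2.45  2.27  1.3  -0.23]
n 1 xyz [ 0.0005 -0.002   0.0097] w [0.0008 0.0001 0.0004] | per row [ 0.0005 -0.002   0.0097] [0.0008 0.0001 0.0004]
tcp slope 59.7 off 28.8 y 44.6 mm
```

Emit:
apply_moves(series=[{"x": 0, "y": -0.001, "z": 0.006, "wx": 0, "wy": 0, "wz": 0, "fingers": -1}, {"x": 0, "y": 0, "z": 0.005, "wx": 0, "wy": 0, "wz": 0, "fingers": -1}, {"x": 0, "y": 0, "z": 0.004, "wx": 0, "wy": 0, "wz": 0, "fingers": -1}])

```text
clock: 20.68
tool_pos: [0.5652, -0.0862, 0.1049]
eef_rot: [0.654, 0.675, 0.245, 0.239]
contact_force: [-0.1, 0.0, 0.1]
opening: 0.006
```

```bash
python3 press.py 0 40
```

```text
t 20.68 pos [ 0.5652 -0.0862  0.1049] x [-0.03   1.    -0.002] z [ 0.643  0.018 -0.766] F [-0.1  0.   0.1] op 0.006
[ 0.81  1.3  -1.34  2.43  2.29  1.3  -0.22]
n 1 xyz [ 0.0004  0.0005 -0.0051] w [ 0.0002 -0.0001  0.001 ] | per row [ 0.0004  0.0005 -0.0051] [ 0.0002 -0.0001  0.001 ]
tcp slope 61.2 off 16.9 y 44.7 mm
```

Emit:
apply_moves(series=[{"x": 0, "y": 0, "z": 0.003, "wx": 0, "wy": 0, "wz": 0, "fingers": -1}, {"x": 0, "y": 0, "z": 0.003, "wx": 0, "wy": 0, "wz": 0, "fingers": -1}])

```text
clock: 20.92
tool_pos: [0.5676, -0.0861, 0.1029]
eef_rot: [0.653, 0.675, 0.246, 0.24]
contact_force: [-24.3, -7.1, 27.3]
opening: 0.007
```

```bash
python3 press.py 0 40
```

```text
t 20.93 pos [ 0.5676 -0.0861  0.1029] x [-0.032  0.999 -0.004] z [ 0.645  0.018 -0.764] F [-24.3  -7.1  27.3] op 0.007
[ 0.81  1.31 -1.34  2.43  2.3   1.3  -0.21]
n 1 xyz [ 0.0004 -0.0001 -0.0089] w [ 0.0011 -0.0001  0.0019] | per row [ 0.0004 -0.0001 -0.0089] [ 0.0011 -0.0001  0.0019]
tcp slope 60.6 off 13.9 y 44.7 mm
```

Firm stop at 36 N, so it is fully pressed. Retreat along the normal.

Emit:
apply_moves(series=[{"x": 0, "y": 0, "z": -0.01, "wx": 0, "wy": 0, "wz": 0, "fingers": -1}, {"x": 0, "y": 0, "z": -0.02, "wx": 0, "wy": 0, "wz": 0, "fingers": -1}, {"x": 0, "y": 0, "z": -0.03, "wx": 0, "wy": 0, "wz": 0, "fingers": -1}, {"x": 0, "y": 0, "z": -0.03, "wx": 0, "wy": 0, "wz": 0, "fingers": -1}, {"x": 0, "y": 0, "z": -0.03, "wx": 0, "wy": 0, "wz": 0, "fingers": -1}, {"x": 0, "y": -0.02, "z": -0.02, "wx": 0, "wy": 0, "wz": 0, "fingers": -1}, {"x": 0, "y": 0, "z": 0, "wx": 0, "wy": 0, "wz": 0, "fingers": -1}])

```text
clock: 21.8
tool_pos: [0.5009, -0.0959, 0.1895]
eef_rot: [0.654, 0.677, 0.242, 0.235]
contact_force: [0.6, -0.5, 0.2]
opening: 0.006
```

```bash
python3 - <<'E'
from h import *
from edges import unitpts
np.set_printoptions(precision=1,suppress=True)
tool();m,p,d=snap("wrist","w9");ms,ps,ds=snap("side","s3");mt,pt,dt=snap("top","t3")
n=np.array([-np.sin(np.radians(38)),np.cos(np.radians(38))]);dn=np.array([-np.cos(np.radians(38)),-np.sin(np.radians(38))])
U=unitpts("w9",PU);v=U[:,[0,2]]-[36,134];sl=v@dn;off=v@n+6
for a in range(11,82,5):
    j=(abs(U[:,1]-45)<14)&(sl>a)&(sl<a+5)&(off<40)&(off>-6)
    if j.sum(): print(a,j.sum(),"off %.1f"%np.median(off[j]))
c=(abs(U[:,1]-45)<34)&(U[:,2]>170)&(U[:,0]>-60)&(U[:,0]<60);print("cover",c.sum(),U[c].min(0),U[c].max(0)) if c.sum() else 0
for tag in("w9","t3"):
    V=unitpts(tag,PU);L=V[(abs(V[:,0]-7)<25)&(abs(V[:,1]+80)<25)&(V[:,2]>160)&(V[:,2]<180)]
    if len(L): print(tag,"lamp top",(L.min(0)+L.max(0))/2,len(L))
a=cv2.resize(ps[100:240,190:330],(400,400),interpolation=cv2.INTER_CUBIC);b=cv2.resize(p,(400,400))
cv2.imwrite("pics/c9.png",np.hstack([a,b])[:,:,::-1])
E
```

```text
t 21.8 pos [ 0.5 -0.1  0.2] x [-0.  1. -0.] z [ 0.6  0.  -0.8] F [ 0.6 -0.5  0.2] op 0.006
11 4 off 7.1
16 28 off 21.9
21 139 off 21.5
26 145 off 20.2
31 146 off 18.9
36 146 off 17.2
41 144 off 15.9
46 131 off 15.3
51 141 off 15.1
56 132 off 15.3
61 157 off 14.7
66 196 off 13.2
71 185 off 7.2
76 134 off 2.0
81 141 off 2.0
cover 884 [ -4.3  24.9 220.4] [  2.6  52.9 241.7]
w9 lamp top [  7.6 -79.  164.8] 442
t3 lamp top [  7.3 -78.1 168.4] 51
```

View pics/c9.png

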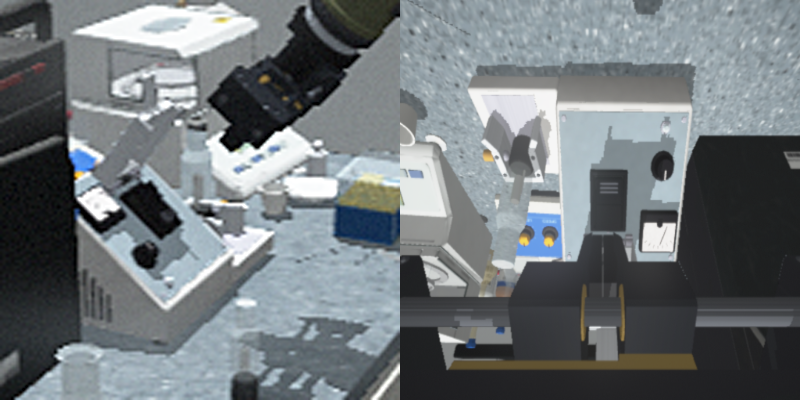

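The rocker profile has reversed: its far half now sits 21.9 mm off the panel and its near half about 15 mm. The cover is still up, the lamp still stands in the clip, and the hand is clear of everything.

```bash
python3 -c "
from plant import *
print(finish_job())"
```

```text
the job is handed in; nothing more can be done
None
```

The job is done and handed in at about 22 s of the 64 s allowed. The lamp is in its clip, the guard cover stands up by itself and the rocker is on. `finish_job()` gave no verdict, so these results rest on my own measurements.

- **Lamp:** I pushed it in until it met the back wall, with a peak of about 7 N, then let go. It stands upright with its axis at about unit (7.5, −79) mm. The home point I measured is about (6.5, −82.5) mm, so it is roughly 3.5 mm off, toward the +y cheek. The task allows up to 3 mm when resting on that cheek and 6 mm for judging, so this is slightly over the first and inside the second. I did not measure the plunger's travel directly. In a picture taken just before release its nose was in front of the foot.
- **Cover:** I lifted it by the lip to about 1.07 rad and let go, and it went on up by itself. Its lip was still at about 242 mm in the last check.
- **Rocker:** I pressed it to a firm stop at about 37 N on the wrist. Depth readings before and after show the profile reversed: the near half went from about 21 mm to 15 mm off the panel and the far half rose to about 22 mm.
- **Bystanders:** I never worked near the beaker, flask or tip box. I did not measure them again at the end.
- **Measurement mismatches:** Depth heights read 1 to 2 mm high. The lip's distance from the hinge came out at 114 mm, against 110 mm in the text.
- **Joint limits:** While backing away from the cover, joints 3 and 4 briefly sat at their range limits (−1.47 and 2.56 rad). The run carried on without an error.

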